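Pack a roller-stand kit from the welding turntable

ROBOT

A 6-joint arm with a two-finger parallel gripper is mounted at the origin on the work surface. World frame = base frame: x ahead of the robot, y to its left, z up, the work surface at z = 0. Lengths are in mm, angles in rad, forces in N, time in s.
With the tool pointing down it reaches from about 325 to 900 mm from the base axis. Payload 6.1 kg.
Tool frame: the origin (TCP) lies at the very end of the fingers, on their centre line; the grasp point (between the pads) lies 19 mm behind it; x points along the fingers, y is the direction in which the jaws open and shut, and the axes are right-handed (so a half turn about x gives the same grasp; the last joint's range is limited). The gripper opens to 85 mm and grips with 20 to 120 N. Pads are 22 mm wide; open, the fingers measure 114 mm over their backs; the gripper's body (76 mm by 85 mm) begins 54 mm behind the grasp point. The pads swing forward as they close: fully open they stand 13 mm farther back than shut.
Start: joints at [-1.392, 0.22, 1.526, -0, 1.395, -0.126], TCP at [187.557, -596.186, 231.3] pointing down, gripper open.
Joint ranges: [-2.98, 2.98], [-0.91, 2.08], [0.09, 2.57], [-1.24, 4.39], [0.2, 2.65], [-2.68, 2.68]. Speed limits (rad/s): [2.57, 2.57, 3.01, 3.14, 3.14, 3.14].

INTERFACE

Orientations are given as a 3x3 rotation matrix whose columns are the frame's x, y, z axes.
In Python, from cell import r, viewer, order, spotter gives the robot as it stands.
- The arm moves only by the shell command python3 -m handwheel 'ROWS'. ROWS is JSON, a list of rows, each an object of numbers: "tx", "ty", "tz": the shift along the tool's x, y, z in mm; "twist": the turn about the tool's x in rad; "jaw": the opening in per cent of the stroke, from 0 (shut) to 100 (fully open). In form: [{"tx": .., "ty": .., "tz": .., "twist": .., "jaw": ..}, ...]. A call has 1 to 10 rows; each row shifts and turns the pose as measured when the row begins, along the tool's axes as they then stand; what a row does not reach is not made up. A row lasts 1/12 s, in which the tool goes at most 41.7 mm and 7.16 degrees, less where a joint would pass 70% of its speed; a pose out of reach is approached as far as the arm can. A call is refused whole if a number of a shift passes 41.7 or a number of a turn 0.125, either way. A call with a gripper value outside its range is refused whole. The fingers move at their own pace and stop on an object; the grip force is fixed at half the most. Time passes only in rows, so rows that do not move let the fingers close. It gives the time, the measured TCP pose, the force and the opening at its end, in the units of the state.
- r.get_state(): the state, without advancing time (a new reading comes with each control period).
- viewer.snapshot(name): name is "scene" or "top"; returns the picture (420x560x3 uint8, red, green, blue); there is no depth.
- viewer.camera_params(name): a dict with "vertical_fov" (degrees; the focal length in pixels is half the picture's height over the tangent of half this angle, whatever the lens; pixels are square), "cx", "cy" (the principal point, pixels), "D" ([k1, k2, p1, p2, k3] as OpenCV has them; the pictures are not rectified), "extrinsics" (4x4, takes a point from world to camera coordinates). Camera axes: x right, y down, z forward; pixel columns grow to the right and rows downward; lengths in mm; the calibration is good to about 2 mm. A picture is of the moment at which its call begins. camera_params takes no time and is no camera call.
- order.job_done(): hands the job in, once; it reports no verdict.
Trained networks look in the newest picture that a camera, given by its name, has taken for a name from the list of things; names that differ only in an ending like _2 or _b are one class to them, and where a whole thing is asked for, a point or a joint stands for the part that bears it (a point fixed in the world has none). Each returns a list of dicts, best first, with "conf" (0 to 1); they miss things now and then, are a little off and sometimes report something else, mostly with a low value. They report only what shows in the picture. A call takes as long as a camera call. They do not tell look-alikes from the thing itself.
- spotter.find_in(camera, label): "location" ([x, y, z] in mm, in world coordinates, good to about 4 mm: the middle of the surface that is visible of it).
- spotter.regions_of(camera, label): "region" (420x560 bool, what is visible of it).
The state is a dict: "t": time; "q": joint angles; "qd": joint speeds; "joint_efforts": joint torques, N m; "tcp_pos": TCP position; "ee_rot": TCP orientation; "ft_force": force on the tool from outside, world axes, zero at the start; "torque": the same for the moment, N m; "finger_gap": finger opening in mm.
Only numpy, scipy, OpenCV 4.12 (cv2) and the standard library are available. Lean on these libraries where they do the work, as an engineer would, in place of code of your own. Each camera call takes 0.05 s, during which the arm holds its last target. There are 200 camera calls.

TASK

Pack the kit for a pipe roller stand: move every welded foot off the free-spinning turntable into the case's bay with the black mat, and put the first two rollers, one after the other from the stop of the sloped rack, into the other bay, letting the rest roll down to the stop each time. When everything is in, shut the lid fully and then turn the yellow turnbutton all the way across it. Leave the other two rollers in the rack and do not disturb the tools and other things lying around.

Things in the scene. Friction and masses are not known exactly. Their poses are not given: they have to be found in the camera images.
- foot_1: a welded stand foot: a steel base plate 56 x 56 x 8 mm with a 40 x 40 mm square tube standing on its middle, 74 mm high in all, 0.35 kg. Origin: centre of the plate's underside; z runs up the tube, x and y square to its flat sides. At first it stands upright on the turntable. Two to four of foot_1 to foot_4 are present; absent ones have no pose (None) at the start
- foot_2: a welded stand foot: a steel base plate 56 x 56 x 8 mm with a 40 x 40 mm square tube standing on its middle, 74 mm high in all, 0.35 kg. Origin: centre of the plate's underside; z runs up the tube, x and y square to its flat sides. At first it stands upright on the turntable. Two to four of foot_1 to foot_4 are present; absent ones have no pose (None) at the start
- foot_3: a welded stand foot: a steel base plate 56 x 56 x 8 mm with a 40 x 40 mm square tube standing on its middle, 74 mm high in all, 0.35 kg. Origin: centre of the plate's underside; z runs up the tube, x and y square to its flat sides. At first it stands upright on the turntable. Two to four of foot_1 to foot_4 are present; absent ones have no pose (None) at the start
- foot_4: a welded stand foot: a steel base plate 56 x 56 x 8 mm with a 40 x 40 mm square tube standing on its middle, 74 mm high in all, 0.35 kg. Origin: centre of the plate's underside; z runs up the tube, x and y square to its flat sides. At first it stands upright on the turntable. Two to four of foot_1 to foot_4 are present; absent ones have no pose (None) at the start
- roller_1: an orange roller, number 1 from the rack's stop: a 22 mm steel shaft 90 mm long with a 64 mm wide, 14 mm thick flange at either end (62 mm of bare shaft between), 0.3 kg. Origin: its middle, on the axis; its y axis is the axis of rotation (x and z turn as it rolls). Neighbours in the rack touch flange to flange, so the shafts stand 64 mm apart
- roller_2: an orange roller, number 2 from the rack's stop: a 22 mm steel shaft 90 mm long with a 64 mm wide, 14 mm thick flange at either end (62 mm of bare shaft between), 0.3 kg. Origin: its middle, on the axis; its y axis is the axis of rotation (x and z turn as it rolls). Neighbours in the rack touch flange to flange, so the shafts stand 64 mm apart
- roller_3: an orange roller, number 3 from the rack's stop: a 22 mm steel shaft 90 mm long with a 64 mm wide, 14 mm thick flange at either end (62 mm of bare shaft between), 0.3 kg. Origin: its middle, on the axis; its y axis is the axis of rotation (x and z turn as it rolls). Neighbours in the rack touch flange to flange, so the shafts stand 64 mm apart
- roller_4: an orange roller, number 4 from the rack's stop: a 22 mm steel shaft 90 mm long with a 64 mm wide, 14 mm thick flange at either end (62 mm of bare shaft between), 0.3 kg. Origin: its middle, on the axis; its y axis is the axis of rotation (x and z turn as it rolls). Neighbours in the rack touch flange to flange, so the shafts stand 64 mm apart
- turntable: round turntable 290 mm across, top surface 45 mm above the bench, fixed foot. Origin: on the spin axis at the bench. It stands left or right of the case, the rack on the other side. Its disc turns freely about the vertical when pushed off-centre, carrying what stands on it
- rack: green sloped roller rack. Origin: on the bench; its track rises towards the rack's +x at 0.14 rad (8 degrees), its low end towards the robot. Side guides 26 mm high at y = +-53 mm (their tops 20 mm above the track). At the low end two yellow stop posts (y = +-38 mm, each 16 mm wide, 40 mm high) hold the first roller's flanges; between them it is open
- rack_rest (a point): the point on the rack where the middle of a roller lies when it rests at the stop (about 69 mm above the bench). When that roller is lifted out the others roll down by themselves within about 1 s. Its axes are the rack's
- case: blue carrying case, fixed to the bench, 160 mm (x) x 325 mm (y), floor 5 mm thick, walls 5 mm thick and 50 mm high. Origin: centre of its underside; x points to the hinge side (away from the robot). A divider 35 mm high at y = 0 makes two bays. A steel post 91 mm high (36 x 30 mm in x and y) stands before the front wall at x = -98 mm, y = 0 and carries the latch
- feet_bay (a point): middle of the floor of the feet bay (black mat), the +y half of the case: 150 mm (x) x 155 mm (y) inside, floor 5 mm above the bench. Axes are the case's
- roller_bay (a point): middle of the floor of the roller bay, the -y half of the case: 150 mm (x) x 155 mm (y) inside. A grey rib 6 mm wide and 6 mm high runs along y through its middle and parts it into two berths, centred at x = +39 and -39 mm, for one roller each with its axis along y. Axes are the case's
- lid (a joint): case lid angle: 0 is shut, grows as it opens, at the start about 1.75 to 1.95 (leaning back). Stiff hinge: the lid stays where it is left; about 5 N at its free edge moves it
- lid_hinge (a point): middle of the lid's hinge line, 51 mm above the bench over the case's rear (+x) edge; the hinge runs along the case's y. The lid is a shell 160 mm deep from the hinge to its free edge, 325 mm wide, 38 mm high, open below; shut, its flat top is 89 mm above the bench. A black lip sticks out 14 mm from its free edge at y = -90 mm, 60 mm wide
- latch (a joint): angle of the yellow turnbutton: at 0 the bar points along the case's +y, clear of the lid; it grows clockwise seen from above; at 1.57 (its end stop) the bar points along the case's +x, across the lid's edge. Starts between -0.5 and 0.2 and stays where it is left; about 1 N at its tip turns it
- latch_pivot (a point): foot of the turnbutton's vertical pivot, on the post before the case. The bar is 12 mm wide, spans 0 to 22 mm above this point (93 to 116 mm above the bench, clear above the shut lid) and reaches 65 mm from the pivot to its tip, 15 mm the other way
- wrench: bystander: a steel open-end wrench about 180 mm long lying flat. Leave it where it is. Origin at its underside
- hammer: bystander: a hammer about 160 mm long lying flat. Leave it where it is. Origin at its underside
- mug: bystander: a white mug 80 mm across and 90 mm high. Leave it where it is. Origin at its underside
- spray: bystander: a can 60 mm across and 130 mm high with a yellow band. Leave it where it is. Origin at its underside
- magnet: bystander: a red flat square magnet 75 x 75 x 20 mm. Leave it where it is. Origin at its underside
- gauge_block: bystander: a brass block 45 x 60 x 25 mm. Leave it where it is. Origin at its underside
Things that resemble listed ones, but are neither listed nor needed, are in the scene too. Leave any blue look-alike of the foot_2 alone.

How it is judged (in metres and radians):
On the way, in this order (a step that is already met when the one before it is completed fails the run):
1. roller 1 is in the roller bay and roller 2 has rolled to the stop (x of roller_1 in the frame of roller_bay between -0.06 and 0.06 m and y of roller_1 in the frame of roller_bay between -0.065 and 0.065 m and z of roller_1 in the frame of roller_bay between 0.02 and 0.055 m and distance between roller_2 and rack_rest below 0.01 m), for 0.2 s.
2. roller 2 is in the roller bay too and roller 3 has rolled to the stop (x of roller_1 in the frame of roller_bay between -0.06 and 0.06 m and y of roller_1 in the frame of roller_bay between -0.065 and 0.065 m and z of roller_1 in the frame of roller_bay between 0.02 and 0.055 m and x of roller_2 in the frame of roller_bay between -0.06 and 0.06 m and y of roller_2 in the frame of roller_bay between -0.065 and 0.065 m and z of roller_2 in the frame of roller_bay between 0.02 and 0.055 m and distance between roller_3 and rack_rest below 0.01 m), for 0.2 s.
3. every foot and both rollers are in their bays and the lid is shut (x of foot_1 in the frame of feet_bay between -0.075 and 0.075 m and y of foot_1 in the frame of feet_bay between -0.0775 and 0.0775 m and z of foot_1 in the frame of feet_bay between -0.01 and 0.06 m and x of foot_2 in the frame of feet_bay between -0.075 and 0.075 m and y of foot_2 in the frame of feet_bay between -0.0775 and 0.0775 m and z of foot_2 in the frame of feet_bay between -0.01 and 0.06 m and x of foot_3 in the frame of feet_bay between -0.075 and 0.075 m and y of foot_3 in the frame of feet_bay between -0.0775 and 0.0775 m and z of foot_3 in the frame of feet_bay between -0.01 and 0.06 m and x of foot_4 in the frame of feet_bay between -0.075 and 0.075 m and y of foot_4 in the frame of feet_bay between -0.0775 and 0.0775 m and z of foot_4 in the frame of feet_bay between -0.01 and 0.06 m and x of roller_1 in the frame of roller_bay between -0.06 and 0.06 m and y of roller_1 in the frame of roller_bay between -0.065 and 0.065 m and z of roller_1 in the frame of roller_bay between 0.02 and 0.055 m and x of roller_2 in the frame of roller_bay between -0.06 and 0.06 m and y of roller_2 in the frame of roller_bay between -0.065 and 0.065 m and z of roller_2 in the frame of roller_bay between 0.02 and 0.055 m and value of joint lid below 0.06 rad), for 0.2 s.
4. the turnbutton is turned across the shut lid (value of joint lid below 0.06 rad and value of joint latch above 1.35 rad), for 0.2 s.
At the end, for the whole second after the job is handed in: Present feet inside the feet bay, rollers 1 and 2 in the roller bay, within its walls and on its floor; roller 3 within 10 mm of rest at the stop, roller 4 behind it; lid under 0.06 rad, turnbutton past 1.35 rad; all at rest. Feet may go before, between or after the rollers, standing or lying (all of step 2 and all of step 4 and x of foot_1 in the frame of feet_bay between -0.075 and 0.075 m and y of foot_1 in the frame of feet_bay between -0.0775 and 0.0775 m and z of foot_1 in the frame of feet_bay between -0.01 and 0.06 m and x of foot_2 in the frame of feet_bay between -0.075 and 0.075 m and y of foot_2 in the frame of feet_bay between -0.0775 and 0.0775 m and z of foot_2 in the frame of feet_bay between -0.01 and 0.06 m and x of foot_3 in the frame of feet_bay between -0.075 and 0.075 m and y of foot_3 in the frame of feet_bay between -0.0775 and 0.0775 m and z of foot_3 in the frame of feet_bay between -0.01 and 0.06 m and x of foot_4 in the frame of feet_bay between -0.075 and 0.075 m and y of foot_4 in the frame of feet_bay between -0.0775 and 0.0775 m and z of foot_4 in the frame of feet_bay between -0.01 and 0.06 m and distance between roller_4 and rack_rest below 0.085 m and linear speed of each of foot_1, foot_2, foot_3, foot_4, roller_1, roller_2, roller_3 below 0.03 m/s); the robot touches nothing.
It fails at once if a bystander is moved more than 40 mm (distance of any of wrench, hammer, mug, spray, magnet, gauge_block from where it was at the start of the episode above 0.04 m).
Of foot_1, foot_2, foot_3, foot_4 only 2 to 4 are there at a start; the rules pass over those that are not, and their reading is None.
At some moment in a run one of foot_1, foot_2, foot_3, foot_4 may be knocked a few centimetres aside while the robot is not near it.
It also fails if it takes over 210 s, if anything falls off the work surface, if the arm or the gripper's body presses on something with over 40 N, if the wrist force passes 120 N, or if a joint passes its speed limit or range.

## Working session

There is one attempt and no reset: what is moved stays moved. The work goes in short steps, Python scripts to look and compute and a shell command to move; the robot and the scene stay as the last step left them, time stands still between calls to the robot, and variables do not carry over. Pictures are saved under pics/ and viewed, about 12 in all and at most 16, crops included, and the job is handed in when it is done.

```bash
ls; mkdir -p pics; python3 - <<'E'
from cell import r,viewer,order,spotter
import cv2,numpy as np
for n in("scene","top"):
    im=viewer.snapshot(n); cv2.imwrite(f"pics/{n}0.png",cv2.resize(im[:,:,::-1],(800,600),interpolation=cv2.INTER_CUBIC))
    p=viewer.camera_params(n); print(n,p)
    for l in ["foot_1","roller_1","turntable","rack","case","lid","latch","wrench","hammer","mug","spray","magnet","gauge_block"]:
        print(l,[(round(d["conf"],2),np.round(d["location"]).tolist()) for d in spotter.find_in(n,l)])
s=r.get_state();print(s["t"],s["ee_rot"],s["tcp_pos"],s["finger_gap"])
E
```

```text
pics
scene {'vertical_fov': 51.59080502316889, 'cx': 275.5863349867986, 'cy': 205.63853375689527, 'D': array([0.01623346, 0.        , 0.        , 0.        , 0.        ]), 'extrinsics': array([[ 7.08053735e-01,  7.06135611e-01, -5.69272077e-03,
        -3.39918008e+02],
       [ 6.08192950e-01, -6.13901847e-01, -5.03215518e-01,
        -2.47995757e+02],
       [-3.58833169e-01,  3.52841355e-01, -8.64142196e-01,
         1.48313675e+03],
       [ 0.00000000e+00,  0.00000000e+00,  0.00000000e+00,
         1.00000000e+00]])}
foot_1 [(0.96, [514.0, -277.0, 100.0]), (0.91, [412.0, -325.0, 97.0]), (0.75, [218.0, -363.0, 51.0]), (0.65, [761.0, -194.0, 16.0]), (0.63, [565.0, -369.0, 106.0]), (0.58, [459.0, -422.0, 98.0])]
roller_1 [(0.79, [519.0, 341.0, 91.0]), (0.64, [586.0, 341.0, 99.0]), (0.62, [457.0, 340.0, 79.0]), (0.62, [644.0, 338.0, 102.0])]
turntable [(0.59, [495.0, -355.0, 45.0])]
rack [(0.86, [608.0, 304.0, 64.0])]
case [(0.68, [548.0, 20.0, 20.0])]
lid [(0.71, [668.0, -5.0, 199.0])]
latch [(0.66, [442.0, 44.0, 122.0])]
wrench [(0.66, [756.0, -23.0, 1.0]), (0.46, [385.0, 30.0, 26
[... 1462 characters left out ...]
(0.55, [605.0, 29.0, 50.0])]
lid [(0.73, [654.0, 27.0, 119.0]), (0.7, [380.0, 169.0, 10.0]), (0.41, [549.0, -358.0, 100.0])]
latch [(0.8, [435.0, 55.0, 115.0])]
wrench [(0.66, [759.0, -20.0, 10.0])]
hammer [(0.94, [378.0, -105.0, 25.0])]
mug [(0.7, [376.0, 168.0, 10.0]), (0.43, [576.0, 341.0, 98.0])]
spray [(0.84, [745.0, 195.0, 130.0]), (0.25, [378.0, -105.0, 24.0])]
magnet [(0.9, [763.0, -193.0, 17.0])]
gauge_block [(0.56, [391.0, 51.0, 26.0]), (0.54, [566.0, 335.0, 58.0])]
1.4 [[ 3.38460670e-06  3.00095612e-01 -9.53909128e-01]
 [ 2.30529214e-05 -9.53909127e-01 -3.00095612e-01]
 [-1.00000000e+00 -2.09746865e-05 -1.01466878e-05]] [ 187.56330464 -596.18078037  231.30924678] 85.42681592550797
```

View pics/top0.png

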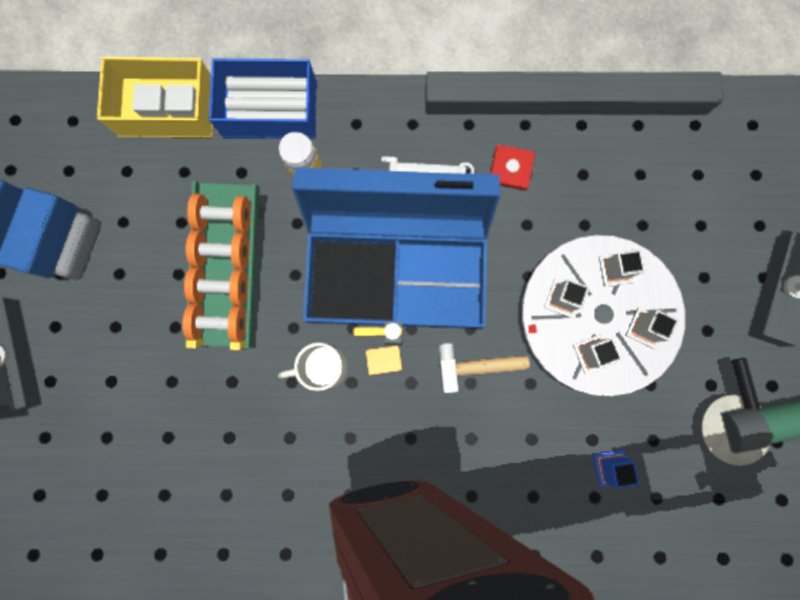

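View pics/scene0.png

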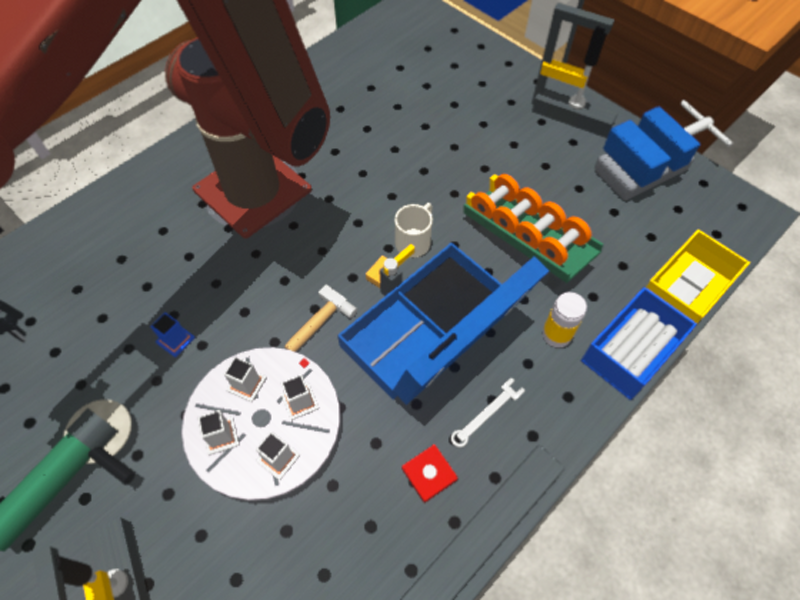

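The top view (800x600) shows:
- **Feet:** four grey feet on the turntable, at about (623,265), (569,295), (655,326) and (600,352).
- **Look-alike:** a blue foot lies on the bench at (617,470). I'll leave it alone.
- **Rollers:** four orange rollers at x≈217, with the stop at row ≈345.
- **Case:** the mat is on the left (350,280), the ribbed roller bay is at (440,283), and the lid leans back.
- **Turnbutton:** at (378,331).

Next I'll rectify the picture metrically.

```bash
cat > h.py <<'E'
from cell import r,viewer,order,spotter
import cv2,numpy as np
def K(n):
    p=viewer.camera_params(n); f=210/np.tan(np.radians(p["vertical_fov"]/2))
    E=np.array(p["extrinsics"]); return np.array([[f,0,p["cx"]],[0,f,p["cy"]],[0,0,1]]),np.array(p["D"]),E
def proj(n,P):
    k,D,E=K(n); return cv2.projectPoints(np.float64(P).reshape(-1,1,3),cv2.Rodrigues(E[:3,:3])[0],E[:3,3],k,D)[0].reshape(-1,2)
def warp(im,n,x0,x1,y0,y1,z,s,grid=50):
    # picture: up = +x world, left = +y world
    xs=np.arange(x1,x0,-1/s); ys=np.arange(y1,y0,-1/s); X,Y=np.meshgrid(xs,ys,indexing="ij")
    uv=proj(n,np.stack([X,Y,X*0+z],-1)).astype(np.float32).reshape(X.shape+(2,))
    o=cv2.remap(im,uv[...,0],uv[...,1],cv2.INTER_CUBIC)[:,:,::-1].copy()
    if grid:
        for g in range(int(x0)//grid*grid+grid,int(x1),grid):
            v=int((x1-g)*s); cv2.line(o,(0,v),(o.shape[1],v),(255,255,0),1); cv2.putText(o,str(g),(0,v-2),0,.4,(0,255,255),1)
        for g in range(int(y0)//grid*grid+grid,int(y1),grid):
            u=int((y1-g)*s); cv2.line(o,(u,0),(u,o.shape[0]),(255,255,0),1); cv2.putText(o,str(g),(u+2,10),0,.4,(0,255,255),1)
    return o
def st():
    s=r.get_state(); R=np.array(s["ee_rot"])
    print("t",round(s["t"],1),"tcp",np.round(s["tcp_pos"],1),"head",round(float(np.degrees(np.arctan2(R[1,1],R[0,1]))),2),"down",np.round(R[:,0],3),"gap",round(s["finger_gap"],1),"F",np.round(s["ft_force"],1),"q6",round(s["q"][5],2))
    return s
E
python3 - <<'E'
from h import *
im=viewer.snapshot("top"); cv2.imwrite("pics/raw1.png",im[:,:,::-1])
cv2.imwrite("pics/case1.png",warp(im,"top",410,680,-160,200,50,2.2))
a=warp(im,"top",380,700,280,400,69,1.8); b=warp(im,"top",330,640,-500,-200,119,1.8)
h=max(a.shape[0],b.shape[0]); pad=lambda q:cv2.copyMakeBorder(q,0,h-q.shape[0],0,8,cv2.BORDER_CONSTANT)
cv2.imwrite("pics/rt1.png",np.hstack([pad(a),pad(b)]))
E
```

```text
(no output)
```

View pics/case1.png

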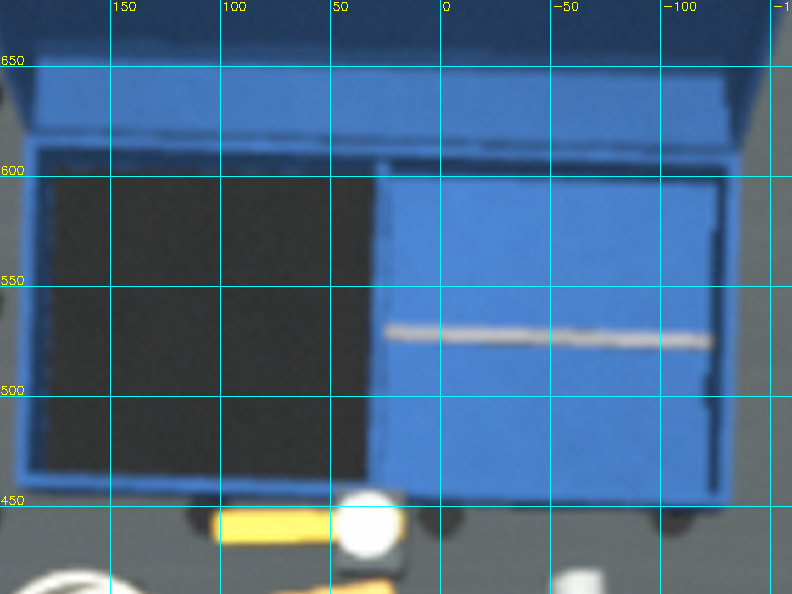

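View pics/rt1.png

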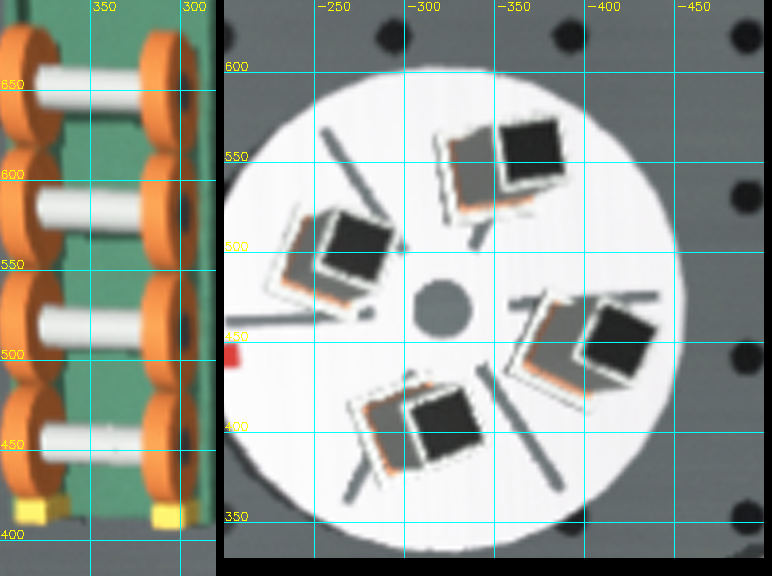

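The case warp at z=50 gives outer corners of about (457,193), (450,-132), (618,189) and (611,-136). So the case centre is near (534,28) with yaw about -1.4°; its 325x161 mm size fits and the rib agrees. Now I'll measure the shafts and tube tops more precisely.

```bash
cat > meas.py <<'E'
from h import *
def rects(o,mask,x1,y1,s,amin,amax):
    n,l,stt,c=cv2.connectedComponentsWithStats(mask.astype(np.uint8)); out=[]
    for i in range(1,n):
        A=stt[i,4]/s/s
        if amin<A<amax:
            (u,v),(w,h),a=cv2.minAreaRect(np.argwhere(l==i)[:,::-1].astype(np.float32))
            # picture right=-y, down=-x ; angle a picture cw -> world heading
            out.append((round(x1-v/s,1),round(y1-u/s,1),round(w/s,1),round(h/s,1),round(float(-a)%90,1),round(A)))
    return out
def feet(im,z=119,box=(330,640,-500,-180)):
    s=3;o=warp(im,"top",*box,z,s,0); g=o.max(2)
    return rects(o,cv2.morphologyEx((g<60).astype(np.uint8),cv2.MORPH_OPEN,np.ones((25,25))),box[1],box[3],s,400,2500)
def shafts(im,z=69,box=(380,720,280,420)):
    s=3;o=warp(im,"top",*box,z,s,0).astype(int)
    m=(o.min(2)>120)&(o.max(2)-o.min(2)<40)
    return rects(o,cv2.morphologyEx(m.astype(np.uint8),cv2.MORPH_OPEN,np.ones((9,9))),box[1],box[3],s,300,3000)
if __name__=="__main__":
    im=viewer.snapshot("top")
    for f in feet(im):print("foot",f)
    for f in shafts(im):print("shaft",f)
E
python3 meas.py
```

```text
foot (556.8, -371.0, 27.3, 28.4, 8.1, 738)
foot (502.7, -274.0, 27.7, 27.2, 69.1, 660)
foot (450.7, -419.1, 28.4, 29.3, 66.8, 735)
foot (404.3, -323.3, 27.7, 28.1, 21.8, 696)
shaft (651.5, 351.9, 57.2, 24.3, 88.6, 1337)
shaft (584.6, 351.6, 57.0, 24.5, 87.5, 1308)
shaft (518.6, 351.1, 56.0, 23.8, 88.6, 1277)
shaft (453.5, 350.5, 55.9, 24.3, 88.5, 1261)
```

```bash
python3 -m handwheel '[{"twist":-0.124,"jaw":58},{"twist":-0.124,"jaw":58},{"twist":-0.124,"jaw":58},{"twist":-0.124,"jaw":58},{"twist":-0.124,"jaw":58},{"twist":-0.124,"jaw":58},{"twist":-0.124,"jaw":58},{"twist":-0.124,"jaw":58},{"twist":-0.124,"jaw":58},{"twist":-0.124,"jaw":58}]'; python3 -m handwheel '[{"ty":29,"tz":-29,"jaw":58},{"ty":29,"tz":-29,"jaw":58},{"ty":29,"tz":-29,"jaw":58},{"ty":29,"tz":-29,"jaw":58},{"ty":29,"tz":-29,"jaw":58},{"ty":29,"tz":-29,"jaw":58},{"ty":29,"tz":-29,"jaw":58},{"ty":29,"tz":-29,"jaw":58},{"ty":29,"tz":-29,"jaw":58}]'; python3 -c "from h import *;st()"
```

```text
t 1.5 tcp [ 187.6 -596.2  231.3] head -72.54 down [ 0.  0. -1.] gap 85.2 F [ 0.3  0.  -0.2] q6 -0.13$[0]: bad value
$[0]: bad value
```

```bash
python3 -m handwheel '[{"tx":0,"ty":0,"tz":0,"twist":-0.124,"jaw":58}]'
```

```text
t: 1.58
tcp_pos: [187.5, -596.2, 231.3]
ee_rot: [[-0.0, 0.415, -0.91], [-0.0, -0.91, -0.415], [-1.0, 0.0, 0.0]]
ft_force: [0.2, 0.1, -0.1]
finger_gap: 75.5
```

```bash
python3 -m handwheel '[{"tx":0,"ty":0,"tz":0,"twist":-0.124,"jaw":58},{"tx":0,"ty":0,"tz":0,"twist":-0.124,"jaw":58},{"tx":0,"ty":0,"tz":0,"twist":-0.124,"jaw":58},{"tx":0,"ty":0,"tz":0,"twist":-0.124,"jaw":58},{"tx":0,"ty":0,"tz":0,"twist":-0.124,"jaw":58},{"tx":0,"ty":0,"tz":0,"twist":-0.124,"jaw":58},{"tx":0,"ty":0,"tz":0,"twist":-0.124,"jaw":58},{"tx":0,"ty":0,"tz":0,"twist":-0.124,"jaw":58},{"tx":0,"ty":0,"tz":0,"twist":-0.124,"jaw":58}]' | tail -1; python3 -m handwheel '[{"tx":0,"ty":29,"tz":-29,"twist":0,"jaw":58},{"tx":0,"ty":29,"tz":-29,"twist":0,"jaw":58},{"tx":0,"ty":29,"tz":-29,"twist":0,"jaw":58},{"tx":0,"ty":29,"tz":-29,"twist":0,"jaw":58},{"tx":0,"ty":29,"tz":-29,"twist":0,"jaw":58},{"tx":0,"ty":29,"tz":-29,"twist":0,"jaw":58},{"tx":0,"ty":29,"tz":-29,"twist":0,"jaw":58},{"tx":0,"ty":29,"tz":-29,"twist":0,"jaw":58},{"tx":0,"ty":29,"tz":-29,"twist":0,"jaw":58}]' | tail -1; python3 -c "from h import *;st()"
```

```text
finger_gap: 49.9
finger_gap: 49.5
t 3.1 tcp [ 450.2 -336.9  230.7] head -1.01 down [-0.    -0.005 -1.   ] gap 49.5 F [ 0.7 -0.3 -0.3] q6 -0.76
```

```bash
python3 -m handwheel '[{"tx":0,"ty":0,"tz":-40,"twist":0,"jaw":58},{"tx":0,"ty":0,"tz":-40,"twist":0,"jaw":58},{"tx":0,"ty":0,"tz":-40,"twist":0,"jaw":58},{"tx":0,"ty":0,"tz":-40,"twist":0,"jaw":58},{"tx":0,"ty":0,"tz":-40,"twist":0,"jaw":58},{"tx":0,"ty":0,"tz":-40,"twist":0,"jaw":58},{"tx":0,"ty":0,"tz":-40,"twist":0,"jaw":58},{"tx":0,"ty":0,"tz":-40,"twist":0,"jaw":58}]' | tail -1;  python3 -c "from h import *;st()"
```

```text
finger_gap: 49.8
t 3.8 tcp [458.9  -4.4 229. ] head -0.98 down [ 0.005 -0.005 -1.   ] gap 49.8 F [ 2.  -0.4 -0.2] q6 -0.16
```

```bash
python3 -m handwheel '[{"tx":0,"ty":-1.4,"tz":-41,"twist":0,"jaw":58},{"tx":0,"ty":-1.4,"tz":-41,"twist":0,"jaw":58},{"tx":0,"ty":-1.4,"tz":-41,"twist":0,"jaw":58},{"tx":0,"ty":-1.4,"tz":-41,"twist":0,"jaw":58},{"tx":0,"ty":-1.4,"tz":-41,"twist":0,"jaw":58},{"tx":0,"ty":-1.4,"tz":-41,"twist":0,"jaw":58},{"tx":0,"ty":-1.4,"tz":-41,"twist":0,"jaw":58},{"tx":0,"ty":-1.4,"tz":-41,"twist":0,"jaw":58},{"tx":0,"ty":0,"tz":-16,"twist":0.01,"jaw":58},{"tx":0,"ty":0,"tz":0,"twist":0,"jaw":58}]' | tail -1; python3 - <<'E'
from h import *
st()
im=viewer.snapshot("scene")
u,v=proj("scene",[[453,344,69]])[0].astype(int); print(u,v)
viewer.snapshot("top")
print([(round(d["conf"],2),np.round(d["location"]).tolist()) for d in spotter.find_in("top","roller_1")])
c=im[max(v-90,0):v+90,max(u-120,0):u+120,::-1]
cv2.imwrite("pics/rk2.png",cv2.resize(c,None,fx=3,fy=3,interpolation=cv2.INTER_CUBIC))
for x in (430,453,475): print(x,proj("scene",[[x,344,69]])[0])
E
```

```text
finger_gap: 49.3
t 4.6 tcp [449.  353.1 230.5] head -1.15 down [ 0.014 -0.001 -1.   ] gap 49.3 F [ 0.4 -1.  -0.3] q6 0.55
345 136
[(0.76, [454.0, 342.0, 78.0]), (0.71, [513.0, 343.0, 93.0]), (0.66, [574.0, 342.0, 96.0]), (0.55, [641.0, 339.0, 104.0])]
430 [340.33650706 132.97249751]
453 [345.84712046 136.93797832]
475 [351.18080189 140.77523972]
```

View pics/rk2.png

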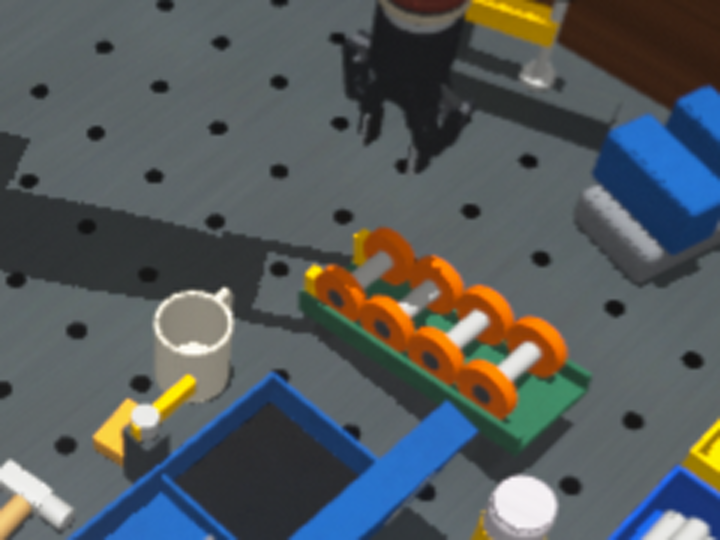

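```bash
python3 -m handwheel '[{"tx":30,"ty":1,"tz":5,"twist":0.005,"jaw":58},{"tx":30,"ty":1,"tz":4.5,"twist":0,"jaw":58},{"tx":30,"ty":0,"tz":0,"twist":0,"jaw":58},{"tx":20,"ty":0,"tz":0,"twist":0,"jaw":58},{"tx":8,"ty":0,"tz":0,"twist":0,"jaw":58},{"tx":0,"ty":0,"tz":0,"twist":0,"jaw":58}]';python3 -c "from h import *;st()"
```

```text
t: 5.23
tcp_pos: [458.0, 330.0, 112.5]
ee_rot: [[0.021, 0.999, -0.038], [-0.002, -0.038, -0.999], [-1.0, 0.021, 0.001]]
ft_force: [0.4, 0.3, 0.3]
finger_gap: 49.5
t 5.2 tcp [458.  330.  112.5] head -2.17 down [ 0.021 -0.002 -1.   ] gap 49.5 F [0.4 0.3 0.3] q6 0.54
```

```bash
python3 -m handwheel '[{"tx":0,"ty":-4,"tz":-13.5,"twist":-0.008,"jaw":58},{"tx":0,"ty":0,"tz":0,"twist":0,"jaw":58},{"tx":0,"ty":0,"tz":0,"twist":0,"jaw":58}]';python3 -c "from h import *;st()"
```

```text
t: 5.48
tcp_pos: [456.2, 342.6, 115.1]
ee_rot: [[0.023, 0.999, -0.033], [-0.001, -0.033, -0.999], [-1.0, 0.023, 0.001]]
ft_force: [1.2, -0.5, -0.6]
finger_gap: 49.6
t 5.5 tcp [456.2 342.6 115.1] head -1.9 down [ 0.023 -0.001 -1.   ] gap 49.6 F [ 1.2 -0.5 -0.6] q6 0.55
```

```bash
python3 -m handwheel '[{"tx":25,"ty":-3,"tz":-1,"twist":0,"jaw":58},{"tx":20,"ty":-1,"tz":0,"twist":0,"jaw":58},{"tx":12,"ty":0,"tz":0,"twist":0,"jaw":58},{"tx":3,"ty":0,"tz":0,"twist":0,"jaw":58}]';python3 -c "from h import *;st()"
```

```text
t: 5.82
tcp_pos: [459.8, 347.8, 62.2]
ee_rot: [[0.037, 0.999, -0.031], [0.006, -0.032, -0.999], [-0.999, 0.037, -0.008]]
ft_force: [-0.5, -0.1, 0.3]
finger_gap: 49.3
t 5.8 tcp [459.8 347.8  62.2] head -1.81 down [ 0.037  0.006 -0.999] gap 49.3 F [-0.5 -0.1  0.3] q6 0.56
```

```bash
python3 -m handwheel '[{"tx":4,"ty":-4,"tz":4,"twist":0,"jaw":58},{"tx":4,"ty":-2,"tz":0,"twist":0,"jaw":58},{"tx":2,"ty":0,"tz":0,"twist":0,"jaw":58},{"tx":0,"ty":0,"tz":0,"twist":0,"jaw":58}]';python3 -c "from h import *;st()"
```

```text
t: 6.15
tcp_pos: [454.8, 344.4, 53.6]
ee_rot: [[0.04, 0.999, -0.031], [0.008, -0.031, -0.999], [-0.999, 0.04, -0.009]]
ft_force: [0.3, 0.4, 0.3]
finger_gap: 49.3
t 6.2 tcp [454.8 344.4  53.6] head -1.79 down [ 0.04   0.008 -0.999] gap 49.3 F [0.3 0.4 0.3] q6 0.56
```

```bash
python3 -m handwheel '[{"tx":3,"ty":-1,"tz":0,"twist":0,"jaw":58},{"tx":0,"ty":0,"tz":0,"twist":0,"jaw":10},{"tx":0,"ty":0,"tz":0,"twist":0,"jaw":10},{"tx":0,"ty":0,"tz":0,"twist":0,"jaw":10},{"tx":0,"ty":0,"tz":0,"twist":0,"jaw":10},{"tx":0,"ty":0,"tz":0,"twist":0,"jaw":10},{"tx":0,"ty":0,"tz":0,"twist":0,"jaw":10}]'
```

```text
t: 6.73
tcp_pos: [454.6, 345.1, 52.3]
ee_rot: [[0.042, 0.999, -0.031], [0.009, -0.031, -0.999], [-0.999, 0.041, -0.01]]
ft_force: [-0.9, 0.8, -0.8]
finger_gap: 20.4
```

```bash
python3 -m handwheel '[{"tx":-8,"ty":0,"tz":0,"twist":0,"jaw":10},{"tx":-15,"ty":0,"tz":0,"twist":0,"jaw":10},{"tx":-20,"ty":0,"tz":0,"twist":0,"jaw":10},{"tx":-20,"ty":0,"tz":0,"twist":0,"jaw":10},{"tx":-20,"ty":0,"tz":0,"twist":0,"jaw":10},{"tx":-15,"ty":0,"tz":0,"twist":0,"jaw":10},{"tx":-5,"ty":0,"tz":0,"twist":0,"jaw":10},{"tx":0,"ty":0,"tz":0,"twist":0,"jaw":10}]'; python3 - <<'E'
from h import *
from meas import *
st()
im=viewer.snapshot("top")
for f in shafts(im):print(f)
E
```

```text
t: 7.4
tcp_pos: [447.3, 342.0, 157.8]
ee_rot: [[0.034, 0.999, -0.031], [0.004, -0.031, -0.999], [-0.999, 0.034, -0.005]]
ft_force: [-0.1, -0.5, -2.6]
finger_gap: 20.3
t 7.4 tcp [447.3 342.  157.8] head -1.8 down [ 0.034  0.004 -0.999] gap 20.3 F [-0.1 -0.5 -2.6] q6 0.56
(584.7, 351.6, 57.0, 24.2, 87.5, 1300)
(519.2, 351.0, 23.0, 56.0, 0.0, 1151)
(453.3, 372.1, 27.8, 17.8, 88.9, 456)
```

```bash
python3 -m handwheel '[{"tx":0,"ty":6,"tz":15,"twist":0,"jaw":10},{"tx":0,"ty":11,"tz":30,"twist":0,"jaw":10},{"tx":0,"ty":11,"tz":30,"twist":0,"jaw":10},{"tx":0,"ty":11,"tz":30,"twist":0,"jaw":10},{"tx":0,"ty":11,"tz":30,"twist":0,"jaw":10},{"tx":0,"ty":11,"tz":30,"twist":0,"jaw":10},{"tx":0,"ty":11,"tz":30,"twist":0,"jaw":10},{"tx":0,"ty":11,"tz":30,"twist":0,"jaw":10},{"tx":0,"ty":11,"tz":30,"twist":0,"jaw":10},{"tx":0,"ty":11,"tz":30,"twist":0,"jaw":10}]'; 
```

```text
t: 8.28
tcp_pos: [536.9, 46.9, 143.8]
ee_rot: [[0.013, 1.0, -0.02], [0.004, -0.02, -1.0], [-1.0, 0.013, -0.004]]
ft_force: [0.8, -0.6, -2.2]
finger_gap: 19.9
```

```bash
python3 -m handwheel '[{"tx":-3,"ty":11,"tz":25,"twist":0,"jaw":10},{"tx":0,"ty":11,"tz":25,"twist":0,"jaw":10},{"tx":0,"ty":9,"tz":20,"twist":0,"jaw":10},{"tx":0,"ty":3,"tz":8,"twist":0,"jaw":10},{"tx":0,"ty":0,"tz":0,"twist":0,"jaw":10},{"tx":0,"ty":0,"tz":0,"twist":0,"jaw":10}]'; 
```

```text
t: 8.78
tcp_pos: [565.9, -42.1, 137.2]
ee_rot: [[-0.001, 1.0, -0.028], [0.004, -0.028, -1.0], [-1.0, -0.001, -0.004]]
ft_force: [-0.4, -0.3, -3.4]
finger_gap: 20.4
```

```bash
python3 -m handwheel '[{"tx":10,"ty":3,"tz":5,"twist":0,"jaw":10},{"tx":15,"ty":2,"tz":4,"twist":0,"jaw":10},{"tx":15,"ty":0,"tz":0,"twist":0,"jaw":10},{"tx":15,"ty":0,"tz":0,"twist":0,"jaw":10},{"tx":10,"ty":0,"tz":0,"twist":0,"jaw":10},{"tx":5,"ty":0,"tz":0,"twist":0,"jaw":10},{"tx":0,"ty":0,"tz":0,"twist":0,"jaw":10}]'; python3 -c "
from h import *
im=viewer.snapshot('scene'); u,v=proj('scene',[[550,-20,40]])[0].astype(int); cv2.imwrite('pics/s3.png',cv2.resize(im[v-80:v+80,u-105:u+105,::-1],None,fx=3,fy=3,interpolation=cv2.INTER_CUBIC))"
```

```text
t: 9.37
tcp_pos: [567.5, -43.5, 59.1]
ee_rot: [[-0.006, 1.0, -0.02], [0.007, -0.02, -1.0], [-1.0, -0.006, -0.007]]
ft_force: [-0.5, -0.1, -2.1]
finger_gap: 20.0
```

View pics/s3.png

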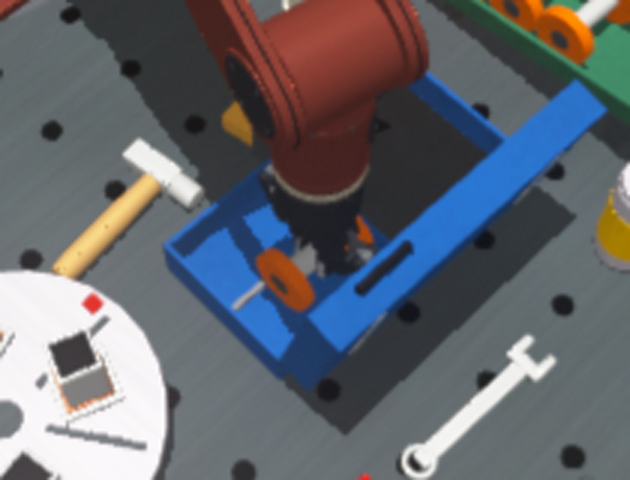

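Roller 1 hangs over the rear berth, with its near flange at (285,280) and the rib to its left. I'll lower it now.

```bash
python3 -m handwheel '[{"tx":6,"ty":2,"tz":5,"twist":0,"jaw":10},{"tx":8,"ty":2,"tz":3,"twist":0,"jaw":10},{"tx":8,"ty":1,"tz":1,"twist":0,"jaw":10},{"tx":8,"ty":0,"tz":0,"twist":0,"jaw":10},{"tx":6,"ty":0,"tz":0,"twist":0,"jaw":10},{"tx":2,"ty":0,"tz":0,"twist":0,"jaw":10},{"tx":0,"ty":0,"tz":0,"twist":0,"jaw":10}]'
```

```text
t: 10.0
tcp_pos: [575.4, -53.7, 21.0]
ee_rot: [[-0.0, 1.0, -0.019], [0.006, -0.019, -1.0], [-1.0, -0.0, -0.006]]
ft_force: [-2.7, 0.1, 4.0]
finger_gap: 20.5
```

```bash
python3 -m handwheel '[{"tx":0,"ty":-3,"tz":0,"twist":0,"jaw":10},{"tx":0,"ty":0,"tz":0,"twist":0,"jaw":38},{"tx":0,"ty":0,"tz":0,"twist":0,"jaw":38},{"tx":0,"ty":0,"tz":0,"twist":0,"jaw":38},{"tx":0,"ty":0,"tz":0,"twist":0,"jaw":38}]';python3 -m handwheel '[{"tx":-10,"ty":0,"tz":0,"twist":0,"jaw":38},{"tx":-15,"ty":0,"tz":0,"twist":0,"jaw":38},{"tx":-20,"ty":0,"tz":0,"twist":0,"jaw":38},{"tx":-25,"ty":0,"tz":0,"twist":0,"jaw":38},{"tx":-25,"ty":0,"tz":0,"twist":0,"jaw":38},{"tx":-25,"ty":0,"tz":0,"twist":0,"jaw":38},{"tx":-10,"ty":0,"tz":0,"twist":0,"jaw":58}]'
```

```text
t: 10.42
tcp_pos: [574.5, -54.0, 23.3]
ee_rot: [[0.005, 1.0, -0.019], [0.005, -0.019, -1.0], [-1.0, 0.005, -0.005]]
ft_force: [1.0, -0.6, 0.4]
finger_gap: 32.2
t: 11.0
tcp_pos: [572.2, -54.2, 160.5]
ee_rot: [[0.001, 1.0, -0.019], [0.006, -0.019, -1.0], [-1.0, 0.001, -0.006]]
ft_force: [0.9, 0.2, 0.6]
finger_gap: 43.3
```

```bash
python3 -m handwheel '[{"tx":0,"ty":-6,"tz":-15,"twist":0,"jaw":58},{"tx":0,"ty":-11,"tz":-30,"twist":0,"jaw":58},{"tx":0,"ty":-11,"tz":-30,"twist":0,"jaw":58},{"tx":0,"ty":-11,"tz":-30,"twist":0,"jaw":58},{"tx":0,"ty":-11,"tz":-30,"twist":0,"jaw":58},{"tx":0,"ty":-11,"tz":-30,"twist":0,"jaw":58},{"tx":0,"ty":-11,"tz":-30,"twist":0,"jaw":58},{"tx":0,"ty":-11,"tz":-30,"twist":0,"jaw":58},{"tx":0,"ty":-11,"tz":-30,"twist":0,"jaw":58},{"tx":0,"ty":-11,"tz":-30,"twist":0,"jaw":58}]'; python3 - <<'E'
from h import *
from meas import *
im=viewer.snapshot("top"); print([(round(d["conf"],2),np.round(d["location"]).tolist()) for d in spotter.find_in("top","roller_1")])
for f in shafts(im):print(f)
print("bay",shafts(im,38,(470,620,-130,30)))
E
```

```text
t: 11.83
tcp_pos: [466.0, 243.2, 159.8]
ee_rot: [[0.005, 1.0, -0.029], [0.003, -0.029, -1.0], [-1.0, 0.005, -0.003]]
ft_force: [-0.5, -0.4, 0.3]
finger_gap: 49.6
[(0.84, [572.0, -63.0, 54.0]), (0.65, [440.0, 374.0, 81.0]), (0.55, [592.0, 295.0, 96.0]), (0.48, [656.0, 28.0, 113.0])]
bay [(571.5, -57.0, 61.4, 22.7, 89.5, 1310), (528.6, -49.7, 148.1, 6.1, 88.4, 808)]
```

Roller 1 lies in the rear berth at (571.5,-57). Next is roller 2.

```bash
python3 -m handwheel '[{"tx":0,"ty":-5,"tz":-30,"twist":0,"jaw":58},{"tx":0,"ty":-5,"tz":-25,"twist":0,"jaw":58},{"tx":0,"ty":-4,"tz":-25,"twist":0,"jaw":58},{"tx":0,"ty":-1,"tz":-14,"twist":0,"jaw":58},{"tx":0,"ty":0,"tz":-4,"twist":0,"jaw":58},{"tx":0,"ty":0,"tz":0,"twist":0,"jaw":58},{"tx":10,"ty":0,"tz":0,"twist":0,"jaw":58},{"tx":15,"ty":0,"tz":0,"twist":0,"jaw":58},{"tx":10,"ty":0,"tz":0,"twist":0,"jaw":58},{"tx":0,"ty":0,"tz":0,"twist":0,"jaw":58}]'
```

```text
t: 12.77
tcp_pos: [445.3, 344.0, 115.7]
ee_rot: [[-0.004, 1.0, -0.023], [-0.002, -0.023, -1.0], [-1.0, -0.004, 0.002]]
ft_force: [-0.2, 0.4, 0.0]
finger_gap: 49.6
```

```bash
python3 -m handwheel '[{"tx":8,"ty":4,"tz":0,"twist":0,"jaw":58},{"tx":12,"ty":3,"tz":0,"twist":0,"jaw":58},{"tx":12,"ty":0,"tz":0,"twist":0,"jaw":58},{"tx":10,"ty":0,"tz":0,"twist":0,"jaw":58},{"tx":6,"ty":0,"tz":0,"twist":0,"jaw":58},{"tx":2,"ty":0,"tz":0,"twist":0,"jaw":58},{"tx":0,"ty":0,"tz":0,"twist":0,"jaw":58}]'
```

```text
t: 13.35
tcp_pos: [453.0, 340.5, 58.9]
ee_rot: [[-0.006, 1.0, -0.027], [-0.004, -0.027, -1.0], [-1.0, -0.006, 0.004]]
ft_force: [-0.1, 0.1, 0.2]
finger_gap: 49.7
```

```bash
python3 -m handwheel '[{"tx":5,"ty":1,"tz":-3,"twist":0,"jaw":58},{"tx":2,"ty":0,"tz":0,"twist":0,"jaw":58},{"tx":0,"ty":0,"tz":0,"twist":0,"jaw":10},{"tx":0,"ty":0,"tz":0,"twist":0,"jaw":10},{"tx":0,"ty":0,"tz":0,"twist":0,"jaw":10},{"tx":0,"ty":0,"tz":0,"twist":0,"jaw":10},{"tx":0,"ty":0,"tz":0,"twist":0,"jaw":10},{"tx":0,"ty":0,"tz":0,"twist":0,"jaw":10}]';  python3 -m handwheel '[{"tx":-8,"ty":0,"tz":0,"twist":0,"jaw":10},{"tx":-15,"ty":0,"tz":0,"twist":0,"jaw":10},{"tx":-20,"ty":0,"tz":0,"twist":0,"jaw":10},{"tx":-20,"ty":0,"tz":0,"twist":0,"jaw":10},{"tx":-20,"ty":0,"tz":0,"twist":0,"jaw":10},{"tx":-15,"ty":0,"tz":0,"twist":0,"jaw":10},{"tx":-5,"ty":0,"tz":0,"twist":0,"jaw":10},{"tx":0,"ty":0,"tz":0,"twist":0,"jaw":10}]'
```

```text
t: 14.02
tcp_pos: [454.2, 344.7, 52.2]
ee_rot: [[-0.005, 1.0, -0.026], [-0.003, -0.026, -1.0], [-1.0, -0.005, 0.003]]
ft_force: [0.3, -1.0, -1.0]
finger_gap: 20.3
t: 14.68
tcp_pos: [452.7, 343.4, 159.8]
ee_rot: [[-0.01, 1.0, -0.026], [-0.006, -0.026, -1.0], [-1.0, -0.01, 0.006]]
ft_force: [0.4, 0.3, -2.3]
finger_gap: 20.3
```

```bash
python3 -m handwheel '[{"tx":0,"ty":2,"tz":15,"twist":0,"jaw":10},{"tx":0,"ty":4,"tz":30,"twist":0,"jaw":10},{"tx":0,"ty":4,"tz":30,"twist":0,"jaw":10},{"tx":0,"ty":4,"tz":30,"twist":0,"jaw":10},{"tx":0,"ty":4,"tz":30,"twist":0,"jaw":10},{"tx":0,"ty":4,"tz":30,"twist":0,"jaw":10},{"tx":0,"ty":4,"tz":30,"twist":0,"jaw":10},{"tx":0,"ty":4,"tz":30,"twist":0,"jaw":10},{"tx":0,"ty":4,"tz":30,"twist":0,"jaw":10},{"tx":0,"ty":4,"tz":30,"twist":0,"jaw":10}]' | sed -n 2p;python3 -m handwheel '[{"tx":0,"ty":4,"tz":30,"twist":0,"jaw":10},{"tx":0,"ty":4,"tz":30,"twist":0,"jaw":10},{"tx":0,"ty":4,"tz":25,"twist":0,"jaw":10},{"tx":0,"ty":0,"tz":12,"twist":0,"jaw":10},{"tx":0,"ty":0,"tz":5,"twist":0,"jaw":10},{"tx":0,"ty":0,"tz":0,"twist":0,"jaw":10}]'
```

```text
tcp_pos: [475.9, 45.2, 150.2]
t: 16.02
tcp_pos: [479.0, -70.6, 143.3]
ee_rot: [[-0.036, 0.999, -0.024], [-0.008, -0.024, -1.0], [-0.999, -0.036, 0.009]]
ft_force: [-0.4, 0.6, -3.0]
finger_gap: 20.1
```

```bash
python3 -m handwheel '[{"tx":0,"ty":8,"tz":-8,"twist":0,"jaw":10},{"tx":10,"ty":7,"tz":-7,"twist":0,"jaw":10},{"tx":15,"ty":2,"tz":-2,"twist":0,"jaw":10},{"tx":15,"ty":1,"tz":0,"twist":0,"jaw":10},{"tx":15,"ty":0,"tz":0,"twist":0,"jaw":10},{"tx":10,"ty":0,"tz":0,"twist":0,"jaw":10},{"tx":5,"ty":0,"tz":0,"twist":0,"jaw":10},{"tx":0,"ty":0,"tz":0,"twist":0,"jaw":10}]'
```

```text
t: 16.68
tcp_pos: [495.5, -44.4, 67.3]
ee_rot: [[-0.038, 0.999, -0.019], [-0.004, -0.019, -1.0], [-0.999, -0.038, 0.005]]
ft_force: [-0.9, 0.7, -3.0]
finger_gap: 20.4
```

```bash
python3 -m handwheel '[{"tx":8,"ty":0,"tz":3,"twist":0,"jaw":10},{"tx":10,"ty":0,"tz":3,"twist":0,"jaw":10},{"tx":8,"ty":0,"tz":1,"twist":0,"jaw":10},{"tx":8,"ty":0,"tz":0,"twist":0,"jaw":10},{"tx":7,"ty":0,"tz":0,"twist":0,"jaw":10},{"tx":4,"ty":0,"tz":0,"twist":0,"jaw":10},{"tx":0,"ty":0,"tz":0,"twist":0,"jaw":10}]'
```

```text
t: 17.27
tcp_pos: [496.2, -52.2, 20.9]
ee_rot: [[-0.033, 0.999, -0.018], [-0.005, -0.018, -1.0], [-0.999, -0.033, 0.006]]
ft_force: [-2.7, 1.3, 9.4]
finger_gap: 20.2
```

```bash
python3 -m handwheel '[{"tx":-1,"ty":-2,"tz":0,"twist":0,"jaw":10},{"tx":0,"ty":0,"tz":0,"twist":0,"jaw":38},{"tx":0,"ty":0,"tz":0,"twist":0,"jaw":38},{"tx":0,"ty":0,"tz":0,"twist":0,"jaw":38},{"tx":0,"ty":0,"tz":0,"twist":0,"jaw":38}]';python3 -m handwheel '[{"tx":-10,"ty":0,"tz":0,"twist":0,"jaw":38},{"tx":-15,"ty":0,"tz":0,"twist":0,"jaw":38},{"tx":-20,"ty":0,"tz":0,"twist":0,"jaw":38},{"tx":-25,"ty":0,"tz":0,"twist":0,"jaw":38},{"tx":-25,"ty":0,"tz":0,"twist":0,"jaw":38},{"tx":-25,"ty":0,"tz":0,"twist":0,"jaw":38},{"tx":-10,"ty":0,"tz":0,"twist":0,"jaw":100}]'; python3 -m handwheel '[{"tx":0,"ty":0,"tz":15,"twist":0,"jaw":100},{"tx":0,"ty":0,"tz":25,"twist":0,"jaw":100},{"tx":0,"ty":0,"tz":30,"twist":0,"jaw":100},{"tx":-5,"ty":0,"tz":30,"twist":0,"jaw":100},{"tx":-5,"ty":0,"tz":30,"twist":0,"jaw":100},{"tx":-5,"ty":0,"tz":20,"twist":0,"jaw":100},{"tx":-5,"ty":0,"tz":10,"twist":0,"jaw":100},{"tx":0,"ty":0,"tz":0,"twist":0,"jaw":100}]'; python3 - <<'E'
from h import *
from meas import *
st()
im=viewer.snapshot("top"); print([(round(d["conf"],2),np.round(d["location"]).tolist()) for d in spotter.find_in("top","roller_1")])
for f in shafts(im):print(f)
print("bay",shafts(im,38,(470,620,-130,30)))
for f in feet(im):print("foot",f)
E
```

```text
t: 17.68
tcp_pos: [495.9, -53.0, 23.0]
ee_rot: [[-0.03, 0.999, -0.019], [-0.006, -0.019, -1.0], [-1.0, -0.03, 0.007]]
ft_force: [1.0, -0.2, 0.3]
finger_gap: 32.4
t: 18.27
tcp_pos: [497.7, -51.6, 159.3]
ee_rot: [[-0.035, 0.999, -0.019], [-0.005, -0.019, -1.0], [-0.999, -0.035, 0.005]]
ft_force: [0.9, -0.2, 0.7]
finger_gap: 43.4
t: 18.93
tcp_pos: [498.2, -217.2, 188.1]
ee_rot: [[-0.024, 1.0, -0.014], [-0.008, -0.015, -1.0], [-1.0, -0.024, 0.009]]
ft_force: [-0.4, -0.0, 0.4]
finger_gap: 85.6
t 18.9 tcp [ 498.2 -217.2  188.1] head -0.83 down [-0.024 -0.008 -1.   ] gap 85.6 F [-0.4 -0.   0.4] q6 -0.52
[(0.97, [449.0, 344.0, 80.0]), (0.95, [515.0, 342.0, 84.0]), (0.87, [571.0, -64.0, 52.0]), (0.82, [490.0, -56.0, 54.0])]
(518.2, 350.5, 56.5, 24.3, 88.7, 1309)
(453.4, 350.0, 55.7, 24.1, 87.2, 1269)
bay [(571.3, -56.8, 23.3, 61.7, 0.0, 1338), (528.2, -48.1, 144.5, 6.5, 88.5, 730), (493.9, -54.6, 61.4, 23.1, 89.2, 1293)]
foot (492.0, -262.5, 32.7, 38.3, 0.0, 771)
foot (449.8, -247.8, 24.3, 25.0, 0.0, 422)
foot (404.5, -320.2, 25.0, 21.0, 0.0, 409)
```

Both rollers are in and roller 3 sits at the stop (453,350 as before). Now the feet, starting with the one at (503,-274), heading 69°.

```bash
python3 -m handwheel '[{"tx":0,"ty":1,"tz":14,"twist":-0.12,"jaw":100},{"tx":0,"ty":0,"tz":12,"twist":-0.12,"jaw":100},{"tx":0,"ty":0,"tz":0,"twist":-0.12,"jaw":100},{"tx":0,"ty":0,"tz":0,"twist":-0.12,"jaw":100},{"tx":0,"ty":0,"tz":0,"twist":-0.12,"jaw":100},{"tx":0,"ty":0,"tz":0,"twist":-0.12,"jaw":100},{"tx":0,"ty":0,"tz":0,"twist":-0.12,"jaw":100},{"tx":0,"ty":0,"tz":0,"twist":-0.12,"jaw":100},{"tx":0,"ty":0,"tz":0,"twist":-0.12,"jaw":100},{"tx":0,"ty":0,"tz":0,"twist":-0.12,"jaw":100}]'; python3 -c "
from h import *;st();viewer.snapshot('scene'); print([(round(d['conf'],2),np.round(d['location']).tolist()) for d in spotter.find_in('scene','foot_1')])"
```

```text
t: 19.87
tcp_pos: [499.1, -222.0, 180.2]
ee_rot: [[-0.034, 0.329, 0.944], [0.005, 0.944, -0.329], [-0.999, -0.006, -0.034]]
ft_force: [0.2, 0.3, -0.8]
finger_gap: 85.6
t 19.9 tcp [ 499.1 -222.   180.2] head 70.82 down [-0.034  0.005 -0.999] gap 85.6 F [ 0.2  0.3 -0.8] q6 -1.79
[(0.83, [571.0, -371.0, 105.0]), (0.8, [416.0, -325.0, 96.0]), (0.8, [218.0, -364.0, 50.0]), (0.59, [511.0, -277.0, 101.0]), (0.59, [382.0, -70.0, 27.0]), (0.55, [464.0, -417.0, 99.0])]
```

```bash
cat >> h.py <<'E'
def go(x,y,z,h=None):
    s=st(); R=np.array(s["ee_rot"]); d=R.T@(np.array([x,y,z])-s["tcp_pos"]); print("tool d",np.round(d,1))
    if h is not None:
        a=np.arctan2(R[1,1],R[0,1]); print("twist",round(float((a-np.radians(h)+np.pi)%(2*np.pi)-np.pi),3))
E
python3 -c "from h import *; go(502.7,-274,135,69.1)"
```

```text
t 20.0 tcp [ 499.1 -222.   180.2] head 70.55 down [-0.034  0.005 -0.999] gap 85.4 F [0.1 0.2 1. ] q6 -1.78
tool d [ 44.7 -47.5  22.2]
twist 0.025
```

```bash
python3 -m handwheel '[{"tx":0,"ty":-15,"tz":7,"twist":0.02,"jaw":100},{"tx":0,"ty":-18,"tz":9,"twist":0,"jaw":100},{"tx":8,"ty":-11,"tz":5,"twist":0,"jaw":100},{"tx":15,"ty":-3,"tz":1,"twist":0,"jaw":100},{"tx":13,"ty":0,"tz":0,"twist":0,"jaw":100},{"tx":5,"ty":0,"tz":0,"twist":0,"jaw":100},{"tx":0,"ty":0,"tz":0,"twist":0,"jaw":100}]'>/dev/null;  python3 -c "from h import *; go(502.7,-274,89,69.1)"
```

```text
t 20.6 tcp [ 502.9 -280.   135.2] head 68.4 down [-0.033  0.004 -0.999] gap 85.1 F [0.1 0.3 0.9] q6 -1.82
tool d [46.2  5.9 -0.9]
twist -0.012
```

```bash
python3 -m handwheel '[{"tx":8,"ty":3,"tz":-0.5,"twist":-0.012,"jaw":100},{"tx":12,"ty":2,"tz":-0.5,"twist":0,"jaw":100},{"tx":12,"ty":0,"tz":0,"twist":0,"jaw":100},{"tx":9,"ty":0,"tz":0,"twist":0,"jaw":100},{"tx":4,"ty":0,"tz":0,"twist":0,"jaw":100},{"tx":0,"ty":0,"tz":0,"twist":0,"jaw":100}]'>/dev/null;  python3 - <<'E'
from h import *
go(502.7,-274,89,69.1)
im=viewer.snapshot("scene"); u,v=proj('scene',[[500,-330,80]])[0].astype(int); cv2.imwrite('pics/s4.png',cv2.resize(im[v-80:v+80,u-105:u+105,::-1],None,fx=3,fy=3,interpolation=cv2.INTER_CUBIC))
E
```

```text
t 21.1 tcp [ 502.1 -275.2   85.5] head 69.0 down [-0.034  0.005 -0.999] gap 85.3 F [0.4 0.1 0.2] q6 -1.83
tool d [-3.6  1.3  0. ]
twist -0.002
```

View pics/s4.png

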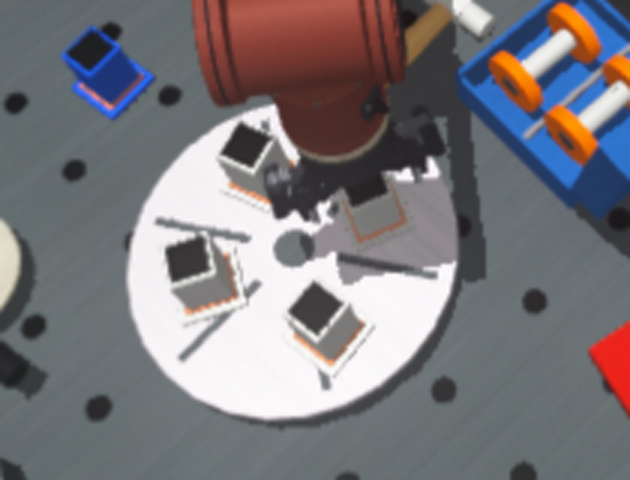

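Foot A (370,215) is between the fingers, and the blue look-alike (105,75) is untouched. Closing the jaws.

```bash
python3 -m handwheel '[{"tx":-3,"ty":1,"tz":0,"twist":0,"jaw":100},{"tx":0,"ty":0,"tz":0,"twist":0,"jaw":25},{"tx":0,"ty":0,"tz":0,"twist":0,"jaw":25},{"tx":0,"ty":0,"tz":0,"twist":0,"jaw":25},{"tx":0,"ty":0,"tz":0,"twist":0,"jaw":25},{"tx":0,"ty":0,"tz":0,"twist":0,"jaw":25},{"tx":0,"ty":0,"tz":0,"twist":0,"jaw":25}]'; python3 -m handwheel '[{"tx":-6,"ty":0,"tz":0,"twist":0,"jaw":25},{"tx":-15,"ty":0,"tz":0,"twist":0,"jaw":25},{"tx":-25,"ty":0,"tz":0,"twist":0,"jaw":25},{"tx":-25,"ty":0,"tz":0,"twist":0,"jaw":25},{"tx":-20,"ty":0,"tz":0,"twist":0,"jaw":25},{"tx":-10,"ty":0,"tz":0,"twist":0,"jaw":25},{"tx":-3,"ty":0,"tz":0,"twist":0,"jaw":25},{"tx":0,"ty":0,"tz":0,"twist":0,"jaw":25}]'; python3 -c "from h import *; go(574,140.5,200,88.6)"
```

```text
t: 21.68
tcp_pos: [504.4, -274.9, 91.9]
ee_rot: [[-0.03, 0.358, 0.933], [0.002, 0.934, -0.358], [-1.0, -0.009, -0.029]]
ft_force: [-0.1, -0.4, -3.0]
finger_gap: 38.8
t: 22.35
tcp_pos: [504.1, -272.9, 196.4]
ee_rot: [[-0.039, 0.358, 0.933], [0.008, 0.934, -0.358], [-0.999, -0.006, -0.039]]
ft_force: [-0.2, 0.1, -3.3]
finger_gap: 39.2
t 22.4 tcp [ 504.1 -272.9  196.4] head 69.01 down [-0.039  0.008 -0.999] gap 39.2 F [-0.2  0.1 -3.3] q6 -1.82
tool d [ -2.8 410.9 -83. ]
twist -0.342
```

```bash
python3 -m handwheel '[{"tx":0,"ty":0,"tz":0,"twist":-0.115,"jaw":25},{"tx":0,"ty":0,"tz":0,"twist":-0.115,"jaw":25},{"tx":0,"ty":0,"tz":0,"twist":-0.115,"jaw":25},{"tx":0,"ty":0,"tz":0,"twist":0,"jaw":25},{"tx":0,"ty":15,"tz":3,"twist":0,"jaw":25},{"tx":0,"ty":30,"tz":5,"twist":0,"jaw":25},{"tx":0,"ty":30,"tz":5,"twist":0,"jaw":25},{"tx":0,"ty":30,"tz":5,"twist":0,"jaw":25},{"tx":0,"ty":30,"tz":5,"twist":0,"jaw":25},{"tx":0,"ty":30,"tz":5,"twist":0,"jaw":25}]'>/dev/null; python3 -m handwheel '[{"tx":0,"ty":30,"tz":5,"twist":0,"jaw":25},{"tx":0,"ty":30,"tz":5,"twist":0,"jaw":25},{"tx":0,"ty":30,"tz":5,"twist":0,"jaw":25},{"tx":0,"ty":30,"tz":5,"twist":0,"jaw":25},{"tx":0,"ty":20,"tz":5,"twist":0,"jaw":25},{"tx":0,"ty":10,"tz":0,"twist":0,"jaw":25},{"tx":0,"ty":0,"tz":0,"twist":0,"jaw":25}]'>/dev/null; python3 -c "from h import *; go(574,140.5,110,88.6)"
```

```text
t 23.8 tcp [556.7  64.9 178.1] head 86.64 down [-0.065  0.022 -0.998] gap 39.3 F [-0.7 -0.5 -2.2] q6 -1.55
tool d [68.5 75.2 17.4]
twist -0.034
```

```bash
python3 -m handwheel '[{"tx":-4,"ty":15,"tz":4,"twist":-0.034,"jaw":25},{"tx":0,"ty":20,"tz":5,"twist":0,"jaw":25},{"tx":0,"ty":20,"tz":5,"twist":0,"jaw":25},{"tx":4,"ty":12,"tz":4,"twist":0,"jaw":25},{"tx":10,"ty":6,"tz":0,"twist":0,"jaw":25},{"tx":15,"ty":0,"tz":0,"twist":0,"jaw":25},{"tx":15,"ty":0,"tz":0,"twist":0,"jaw":25},{"tx":10,"ty":0,"tz":0,"twist":0,"jaw":25},{"tx":5,"ty":0,"tz":0,"twist":0,"jaw":25},{"tx":0,"ty":0,"tz":0,"twist":0,"jaw":25}]'>/dev/null; python3 -c "from h import *; go(572,140.5,85,88.6)"
```

```text
t 24.6 tcp [568.7 133.6 113.1] head 87.78 down [-0.075  0.015 -0.997] gap 39.2 F [ 0.2  1.  -2.5] q6 -1.46
tool d [27.9  6.7  5.2]
twist -0.014
```

```bash
python3 -m handwheel '[{"tx":8,"ty":4,"tz":5,"twist":-0.014,"jaw":25},{"tx":10,"ty":2,"tz":4,"twist":0,"jaw":25},{"tx":10,"ty":1,"tz":0,"twist":0,"jaw":25},{"tx":10,"ty":0,"tz":0,"twist":0,"jaw":25},{"tx":8,"ty":0,"tz":0,"twist":0,"jaw":25},{"tx":4,"ty":0,"tz":0,"twist":0,"jaw":25},{"tx":0,"ty":0,"tz":0,"twist":0,"jaw":25}]'>/dev/null; python3 -c "from h import *; go(575,140.5,53,88.6)"
```

```text
t 25.2 tcp [575.7 140.5  58. ] head 88.54 down [-0.074  0.015 -0.997] gap 39.1 F [-0.8  0.2 -4.3] q6 -1.46
tool d [ 5.  -0.1 -0.3]
twist -0.001
```

```bash
python3 -m handwheel '[{"tx":4,"ty":0,"tz":0,"twist":0,"jaw":25},{"tx":3,"ty":0,"tz":0,"twist":0,"jaw":25},{"tx":0,"ty":0,"tz":0,"twist":0,"jaw":25}]'; python3 -m handwheel '[{"tx":0,"ty":0,"tz":0,"twist":0,"jaw":62},{"tx":0,"ty":0,"tz":0,"twist":0,"jaw":62},{"tx":0,"ty":0,"tz":0,"twist":0,"jaw":62},{"tx":0,"ty":0,"tz":0,"twist":0,"jaw":62},{"tx":-5,"ty":0,"tz":0,"twist":0,"jaw":62},{"tx":-12,"ty":0,"tz":0,"twist":0,"jaw":62},{"tx":-20,"ty":0,"tz":0,"twist":0,"jaw":62},{"tx":-25,"ty":0,"tz":0,"twist":0,"jaw":62},{"tx":-25,"ty":0,"tz":0,"twist":0,"jaw":62},{"tx":-25,"ty":0,"tz":0,"twist":0,"jaw":100}]'; 
```

```text
t: 25.43
tcp_pos: [576.3, 140.9, 53.7]
ee_rot: [[-0.072, 0.025, 0.997], [0.015, 1.0, -0.024], [-0.997, 0.013, -0.073]]
ft_force: [0.2, 0.1, -3.0]
finger_gap: 39.1
t: 26.27
tcp_pos: [582.0, 138.8, 168.7]
ee_rot: [[-0.079, 0.025, 0.997], [0.015, 1.0, -0.024], [-0.997, 0.013, -0.079]]
ft_force: [0.6, 0.4, 0.4]
finger_gap: 63.3
```

```bash
python3 - <<'E'
from meas import *
im=viewer.snapshot("top")
for f in feet(im):print("foot",f)
print("bay",feet(im,79,(450,620,20,200)))
o=warp(im,"top",420,640,10,210,79,2.5); cv2.imwrite("pics/bay5.png",o)
go(556,-371,200,8)
E
```

```text
foot (556.4, -371.9, 27.4, 28.4, 8.0, 731)
foot (449.8, -418.9, 28.5, 28.6, 63.9, 720)
foot (404.5, -322.7, 27.2, 27.8, 19.2, 686)
bay [(612.0, 179.2, 16.0, 41.7, 0.0, 551)]
t 26.3 tcp [585.8 139.1 175.5] head 88.56 down [-0.069  0.016 -0.997] gap 70.8 F [2.5 0.1 4.4] q6 -1.46
tool d [ -30.3 -510.3  -19. ]
twist 1.406
```

View pics/bay5.png

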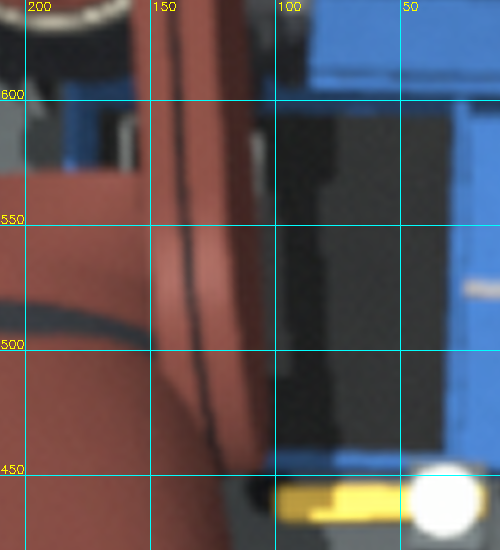

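The arm hides the bay, so I'll check foot A when I'm away. Going to foot B at (556,-372), heading 98°.

```bash
python3 -m handwheel '[{"tx":-10,"ty":-10,"tz":-3,"twist":0,"jaw":100},{"tx":-10,"ty":-25,"tz":-3,"twist":0,"jaw":100},{"tx":-5,"ty":-33,"tz":-2,"twist":0,"jaw":100},{"tx":-3,"ty":-33,"tz":0,"twist":0,"jaw":100},{"tx":-3,"ty":-33,"tz":0,"twist":0,"jaw":100},{"tx":-3,"ty":-33,"tz":0,"twist":0,"jaw":100},{"tx":-3,"ty":-33,"tz":0,"twist":0,"jaw":100},{"tx":-3,"ty":-33,"tz":0,"twist":0,"jaw":100},{"tx":-3,"ty":-33,"tz":0,"twist":0,"jaw":100},{"tx":-3,"ty":-33,"tz":0,"twist":0,"jaw":100}]'|sed -n 2,3p;python3 -m handwheel '[{"tx":0,"ty":-33,"tz":0,"twist":0,"jaw":100},{"tx":0,"ty":-33,"tz":0,"twist":0,"jaw":100},{"tx":0,"ty":-33,"tz":0,"twist":0,"jaw":100},{"tx":0,"ty":-33,"tz":0,"twist":0,"jaw":100},{"tx":0,"ty":-20,"tz":0,"twist":0,"jaw":100},{"tx":0,"ty":0,"tz":0,"twist":0,"jaw":100}]'|sed -n 2,3p; python3 - <<'E'
from meas import *
im=viewer.snapshot("top")
cv2.imwrite("pics/bay6.png",warp(im,"top",420,640,-140,210,79,2.2))
go(556.4,-372,140,98)
E
```

```text
tcp_pos: [578.5, -165.5, 237.2]
ee_rot: [[-0.046, 0.013, 0.999], [0.015, 1.0, -0.012], [-0.999, 0.014, -0.046]]
tcp_pos: [575.1, -333.2, 243.5]
ee_rot: [[-0.038, 0.019, 0.999], [0.008, 1.0, -0.019], [-0.999, 0.007, -0.038]]
t 27.7 tcp [ 575.3 -331.7  243.7] head 88.93 down [-0.038  0.009 -0.999] gap 85.7 F [0.6 1.  0.9] q6 -2.18
tool d [104.  -41.5 -14.2]
twist -0.158
```

View pics/bay6.png

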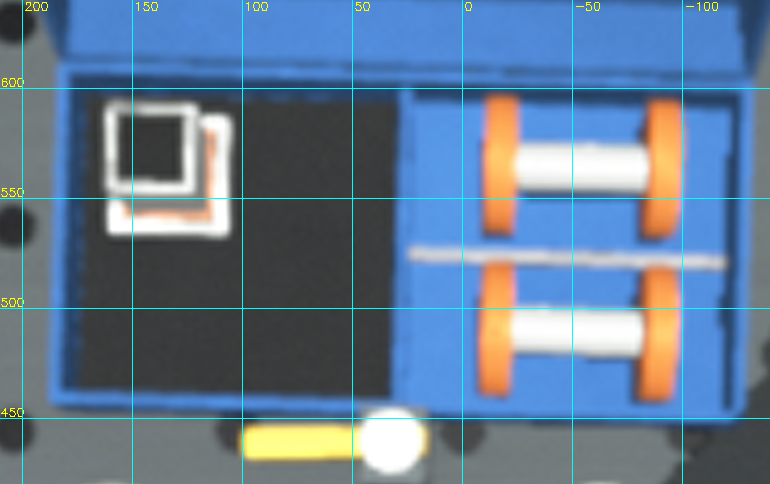

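Foot A stands upright at about (573,141) in the mat bay, and both rollers sit in their berths. Now foot B.

```bash
python3 -m handwheel '[{"tx":5,"ty":-12,"tz":-5,"twist":-0.08,"jaw":100},{"tx":15,"ty":-17,"tz":-8,"twist":-0.075,"jaw":100},{"tx":20,"ty":-11,"tz":-4,"twist":0,"jaw":100},{"tx":22,"ty":-2,"tz":0,"twist":0,"jaw":100},{"tx":20,"ty":0,"tz":0,"twist":0,"jaw":100},{"tx":13,"ty":0,"tz":0,"twist":0,"jaw":100},{"tx":5,"ty":0,"tz":0,"twist":0,"jaw":100},{"tx":0,"ty":0,"tz":0,"twist":0,"jaw":100}]'>/dev/null; python3 -c "from h import *; go(556.4,-372,91,98)"
```

```text
t 28.4 tcp [ 561.2 -368.1  148.1] head 98.58 down [-0.029  0.007 -1.   ] gap 85.0 F [ 0.4  0.3 -0.5] q6 -2.41
tool d [57.2 -3.8 -3.7]
twist 0.01
```

```bash
python3 -m handwheel '[{"tx":8,"ty":-2,"tz":-2,"twist":0.01,"jaw":100},{"tx":14,"ty":-2,"tz":-1.5,"twist":0,"jaw":100},{"tx":14,"ty":0,"tz":0,"twist":0,"jaw":100},{"tx":10,"ty":0,"tz":0,"twist":0,"jaw":100},{"tx":5,"ty":0,"tz":0,"twist":0,"jaw":100},{"tx":2,"ty":0,"tz":0,"twist":0,"jaw":100},{"tx":0,"ty":0,"tz":0,"twist":0,"jaw":100}]'>/dev/null; python3 -c "from h import *; go(556.4,-372,91,98)"; python3 -m handwheel '[{"tx":0,"ty":0,"tz":0,"twist":0,"jaw":25},{"tx":0,"ty":0,"tz":0,"twist":0,"jaw":25},{"tx":0,"ty":0,"tz":0,"twist":0,"jaw":25},{"tx":0,"ty":0,"tz":0,"twist":0,"jaw":25},{"tx":0,"ty":0,"tz":0,"twist":0,"jaw":25},{"tx":0,"ty":0,"tz":0,"twist":0,"jaw":25},{"tx":0,"ty":0,"tz":0,"twist":0,"jaw":25}]'
```

```text
t 28.9 tcp [ 558.7 -371.9   93.5] head 98.08 down [-0.026  0.004 -1.   ] gap 85.4 F [ 0.1 -0.7  0.5] q6 -2.4
tool d [ 2.5  0.2 -2.2]
twist 0.001
t: 29.53
tcp_pos: [559.2, -372.3, 94.7]
ee_rot: [[-0.025, -0.14, 0.99], [0.003, 0.99, 0.14], [-1.0, 0.007, -0.024]]
ft_force: [0.5, -0.7, -0.2]
finger_gap: 38.9
```

```bash
python3 -m handwheel '[{"tx":-6,"ty":0,"tz":0,"twist":0,"jaw":25},{"tx":-15,"ty":0,"tz":0,"twist":0,"jaw":25},{"tx":-25,"ty":0,"tz":0,"twist":0,"jaw":25},{"tx":-25,"ty":0,"tz":0,"twist":0,"jaw":25},{"tx":-25,"ty":0,"tz":0,"twist":0.08,"jaw":25},{"tx":-15,"ty":0,"tz":0,"twist":0.08,"jaw":25},{"tx":-3,"ty":0,"tz":0,"twist":0,"jaw":25},{"tx":0,"ty":0,"tz":0,"twist":0,"jaw":25}]' >/dev/null; python3 -c "from h import *; go(572.4,73,200,88.6)"
```

```text
t 30.2 tcp [ 559.4 -370.3  209.6] head 88.66 down [-0.033  0.01  -0.999] gap 38.9 F [-0.2 -0.1 -3.1] q6 -2.24
tool d [ 13.8 443.3   3.1]
twist 0.001
```

```bash
python3 -m handwheel '[{"tx":0,"ty":10,"tz":0,"twist":0,"jaw":25},{"tx":0,"ty":20,"tz":0,"twist":0,"jaw":25},{"tx":0,"ty":27,"tz":0,"twist":0,"jaw":25},{"tx":-1,"ty":27,"tz":0,"twist":0,"jaw":25},{"tx":-1,"ty":27,"tz":0,"twist":0,"jaw":25},{"tx":-1,"ty":27,"tz":0,"twist":0,"jaw":25},{"tx":-1,"ty":27,"tz":0,"twist":0,"jaw":25},{"tx":-1,"ty":27,"tz":0,"twist":0,"jaw":25},{"tx":-1,"ty":27,"tz":0,"twist":0,"jaw":25},{"tx":-1,"ty":27,"tz":0,"twist":0,"jaw":25}]'>/dev/null; python3 -m handwheel '[{"tx":-1,"ty":27,"tz":0,"twist":0,"jaw":25},{"tx":-1,"ty":27,"tz":0,"twist":0,"jaw":25},{"tx":-1,"ty":27,"tz":0,"twist":0,"jaw":25},{"tx":-1,"ty":27,"tz":0,"twist":0,"jaw":25},{"tx":-1,"ty":27,"tz":0,"twist":0,"jaw":25},{"tx":-1,"ty":27,"tz":0,"twist":0,"jaw":25},{"tx":0,"ty":20,"tz":0,"twist":0,"jaw":25},{"tx":0,"ty":10,"tz":0,"twist":0,"jaw":25},{"tx":0,"ty":3,"tz":0,"twist":0,"jaw":25},{"tx":0,"ty":0,"tz":0,"twist":0,"jaw":25}]'>/dev/null; python3 -c "from h import *; go(572.4,73,110,88.6)"
```

```text
t 31.9 tcp [538.7 106.4 195.3] head 90.77 down [-0.084  0.029 -0.996] gap 39.1 F [ 0.5 -0.6 -3.8] q6 -1.56
tool d [ 81.1 -36.4  40.2]
twist 0.038
```

```bash
python3 -m handwheel '[{"tx":0,"ty":-8,"tz":8,"twist":0.02,"jaw":25},{"tx":0,"ty":-12,"tz":12,"twist":0.018,"jaw":25},{"tx":0,"ty":-11,"tz":12,"twist":0,"jaw":25},{"tx":8,"ty":-5,"tz":8,"twist":0,"jaw":25},{"tx":14,"ty":0,"tz":0,"twist":0,"jaw":25},{"tx":16,"ty":0,"tz":0,"twist":0,"jaw":25},{"tx":16,"ty":0,"tz":0,"twist":0,"jaw":25},{"tx":14,"ty":0,"tz":0,"twist":0,"jaw":25},{"tx":6,"ty":0,"tz":0,"twist":0,"jaw":25},{"tx":0,"ty":0,"tz":0,"twist":0,"jaw":25}]'>/dev/null; python3 -c "from h import *; go(574,73,88,88.6)"
```

```text
t 32.7 tcp [579.6  52.  108.3] head 87.37 down [-0.084  0.025 -0.996] gap 39.0 F [-0.7  1.  -3.2] q6 -1.59
tool d [21.2 20.3 -4.8]
twist -0.022
```

```bash
python3 -m handwheel '[{"tx":0,"ty":7,"tz":-2,"twist":-0.02,"jaw":25},{"tx":0,"ty":9,"tz":-2,"twist":0,"jaw":25},{"tx":0,"ty":5,"tz":-1,"twist":0,"jaw":25},{"tx":0,"ty":0,"tz":0,"twist":0,"jaw":25},{"tx":5,"ty":0,"tz":0,"twist":0,"jaw":25},{"tx":8,"ty":0,"tz":0,"twist":0,"jaw":25},{"tx":8,"ty":0,"tz":0,"twist":0,"jaw":25},{"tx":0,"ty":0,"tz":0,"twist":0,"jaw":25}]'>/dev/null; python3 -c "from h import *; go(575,73,56,88.6)"
```

```text
t 33.4 tcp [576.5  75.   90.3] head 88.58 down [-0.077  0.025 -0.997] gap 38.9 F [-1.6  0.8 -4. ] q6 -1.58
tool d [34.3 -2.8  1.2]
twist -0.0
```

```bash
python3 -m handwheel '[{"tx":7,"ty":-1,"tz":0,"twist":0,"jaw":25},{"tx":8,"ty":-1,"tz":0,"twist":0,"jaw":25},{"tx":8,"ty":-1,"tz":0,"twist":0,"jaw":25},{"tx":7,"ty":0,"tz":0,"twist":0,"jaw":25},{"tx":4,"ty":0,"tz":0,"twist":0,"jaw":25},{"tx":0,"ty":0,"tz":0,"twist":0,"jaw":25}]'>/dev/null; python3 -c "from h import *; go(575,73,55,88.6)"
```

```text
t 33.9 tcp [574.7  72.6  55.9] head 88.55 down [-0.076  0.025 -0.997] gap 38.7 F [-0.3 -0.8 -2.2] q6 -1.58
tool d [0.9 0.4 0.4]
twist -0.001
```

```bash
python3 -m handwheel '[{"tx":2,"ty":0,"tz":0,"twist":0,"jaw":25},{"tx":0,"ty":0,"tz":0,"twist":0,"jaw":60},{"tx":0,"ty":0,"tz":0,"twist":0,"jaw":60},{"tx":0,"ty":0,"tz":0,"twist":0,"jaw":60},{"tx":0,"ty":0,"tz":0,"twist":0,"jaw":60},{"tx":-5,"ty":0,"tz":0,"twist":0,"jaw":60},{"tx":-12,"ty":0,"tz":0,"twist":0,"jaw":60},{"tx":-20,"ty":0,"tz":0,"twist":0,"jaw":60},{"tx":-25,"ty":0,"tz":0,"twist":0,"jaw":60},{"tx":-25,"ty":0,"tz":0,"twist":0,"jaw":60}]';python3 -m handwheel '[{"tx":-20,"ty":-5,"tz":-5,"twist":0,"jaw":100},{"tx":-10,"ty":-20,"tz":-10,"twist":0,"jaw":100},{"tx":-5,"ty":-33,"tz":-5,"twist":0,"jaw":100},{"tx":-3,"ty":-33,"tz":-5,"twist":0,"jaw":100},{"tx":-3,"ty":-33,"tz":-5,"twist":0,"jaw":100},{"tx":-3,"ty":-33,"tz":-5,"twist":0,"jaw":100},{"tx":-3,"ty":-33,"tz":-5,"twist":0,"jaw":100},{"tx":-3,"ty":-33,"tz":-5,"twist":0,"jaw":100},{"tx":0,"ty":-33,"tz":-5,"twist":0,"jaw":100},{"tx":0,"ty":-15,"tz":0,"twist":0,"jaw":100}]' >/dev/null; python3 - <<'E'
from meas import *
go(450,-419,140,64)
im=viewer.snapshot("top")
for f in feet(im):print("foot",f)
print("bay",feet(im,79,(450,620,20,200)))
print("bayr",shafts(im,38,(470,620,-130,30)))
E
```

```text
t: 34.7
tcp_pos: [577.9, 70.1, 140.8]
ee_rot: [[-0.086, 0.026, 0.996], [0.026, 0.999, -0.024], [-0.996, 0.024, -0.087]]
ft_force: [1.7, 0.1, -0.2]
finger_gap: 51.3
t 35.5 tcp [ 531.  -209.2  212.6] head 89.06 down [-0.059  0.02  -0.998] gap 85.4 F [ 0.7  0.1 -0.8] q6 -2.06
tool d [  73.  -212.5  -73.3]
twist 0.437
foot (553.7, -272.1, 50.1, 22.3, 64.1, 810)
bay [(573.2, 142.2, 23.7, 23.0, 0.0, 538)]
bayr [(571.3, -56.8, 23.3, 61.7, 0.0, 1338), (528.7, -36.6, 121.5, 6.3, 88.1, 609), (493.8, -55.0, 62.0, 22.8, 89.6, 1283)]
```

```bash
python3 - <<'E'
from meas import *
im=viewer.snapshot("top"); print([(round(d['conf'],2),np.round(d['location']).tolist()) for d in spotter.find_in('top','foot_1')])
a=warp(im,"top",440,630,20,200,79,2); b=warp(im,"top",340,560,-480,-280,119,2)
h=max(a.shape[0],b.shape[0]); pad=lambda q:cv2.copyMakeBorder(q,0,h-q.shape[0],0,8,cv2.BORDER_CONSTANT)
cv2.imwrite("pics/b7.png",np.hstack([pad(a),pad(b)]))
viewer.snapshot("scene"); print([(round(d['conf'],2),np.round(d['location']).tolist()) for d in spotter.find_in('scene','foot_1')])
E
```

```text
[(0.96, [207.0, -358.0, 75.0]), (0.92, [565.0, 73.0, 74.0]), (0.71, [563.0, 138.0, 73.0]), (0.54, [443.0, -428.0, 118.0])]
[(0.87, [417.0, -320.0, 99.0]), (0.81, [574.0, 61.0, 66.0]), (0.73, [579.0, 128.0, 70.0]), (0.68, [462.0, -418.0, 98.0]), (0.67, [217.0, -363.0, 48.0])]
```

View pics/b7.png

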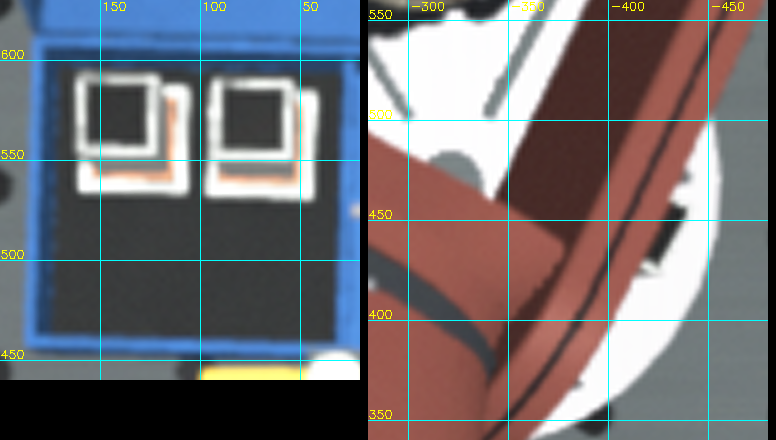

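Feet A and B stand upright in the bay at about (573,141) and (573,72). Next is foot C at (450,-419), heading 64°.

```bash
python3 -m handwheel '[{"tx":0,"ty":-15,"tz":-5,"twist":0,"jaw":100},{"tx":0,"ty":-27,"tz":-9,"twist":0,"jaw":100},{"tx":0,"ty":-27,"tz":-9,"twist":0,"jaw":100},{"tx":0,"ty":-27,"tz":-9,"twist":0,"jaw":100},{"tx":0,"ty":-27,"tz":-9,"twist":0,"jaw":100},{"tx":0,"ty":-27,"tz":-9,"twist":0,"jaw":100},{"tx":0,"ty":-27,"tz":-9,"twist":0,"jaw":100},{"tx":0,"ty":-20,"tz":-7,"twist":0,"jaw":100},{"tx":0,"ty":-8,"tz":-3,"twist":0,"jaw":100},{"tx":0,"ty":0,"tz":0,"twist":0,"jaw":100}]' >/dev/null; python3 -m handwheel '[{"tx":0,"ty":0,"tz":0,"twist":0.11,"jaw":100},{"tx":0,"ty":0,"tz":0,"twist":0.11,"jaw":100},{"tx":0,"ty":0,"tz":0,"twist":0.11,"jaw":100},{"tx":0,"ty":0,"tz":0,"twist":0.107,"jaw":100},{"tx":0,"ty":0,"tz":0,"twist":0,"jaw":100},{"tx":0,"ty":0,"tz":0,"twist":0,"jaw":100}]' >/dev/null;python3 -c "from h import *; go(450,-419,140,64)"
```

```text
t 37.1 tcp [ 471.5 -387.9  210.9] head 65.27 down [-0.061  0.032 -0.998] gap 85.3 F [-0.7  0.  -1. ] q6 -1.94
tool d [ 71.  -37.5  -1.6]
twist 0.022
```

```bash
python3 -m handwheel '[{"tx":5,"ty":-12,"tz":-1,"twist":0.02,"jaw":100},{"tx":10,"ty":-15,"tz":-1,"twist":0,"jaw":100},{"tx":15,"ty":-9,"tz":0,"twist":0,"jaw":100},{"tx":15,"ty":-2,"tz":0,"twist":0,"jaw":100},{"tx":13,"ty":0,"tz":0,"twist":0,"jaw":100},{"tx":8,"ty":0,"tz":0,"twist":0,"jaw":100},{"tx":3,"ty":0,"tz":0,"twist":0,"jaw":100},{"tx":0,"ty":0,"tz":0,"twist":0,"jaw":100}]'>/dev/null; python3 -c "from h import *; go(450,-419,93,64)"
```

```text
t 37.8 tcp [ 445.5 -422.9  135.5] head 64.96 down [-0.062  0.032 -0.998] gap 85.4 F [ 0.8  0.  -0.3] q6 -2.0
tool d [42.2  5.3  5.4]
twist 0.017
```

```bash
python3 -m handwheel '[{"tx":6,"ty":3,"tz":3,"twist":0.017,"jaw":100},{"tx":10,"ty":2,"tz":2,"twist":0,"jaw":100},{"tx":10,"ty":0,"tz":0,"twist":0,"jaw":100},{"tx":10,"ty":0,"tz":0,"twist":0,"jaw":100},{"tx":6,"ty":0,"tz":0,"twist":0,"jaw":100},{"tx":1,"ty":0,"tz":0,"twist":0,"jaw":100},{"tx":0,"ty":0,"tz":0,"twist":0,"jaw":100}]'>/dev/null; python3 -c "from h import *; go(450,-419,93,64)"; python3 -m handwheel '[{"tx":0,"ty":0,"tz":0,"twist":0,"jaw":25},{"tx":0,"ty":0,"tz":0,"twist":0,"jaw":25},{"tx":0,"ty":0,"tz":0,"twist":0,"jaw":25},{"tx":0,"ty":0,"tz":0,"twist":0,"jaw":25},{"tx":0,"ty":0,"tz":0,"twist":0,"jaw":25},{"tx":0,"ty":0,"tz":0,"twist":0,"jaw":25},{"tx":0,"ty":0,"tz":0,"twist":0,"jaw":25}]'; python3 -m handwheel '[{"tx":-6,"ty":0,"tz":0,"twist":0,"jaw":25},{"tx":-15,"ty":0,"tz":0,"twist":0,"jaw":25},{"tx":-25,"ty":0,"tz":0,"twist":0,"jaw":25},{"tx":-25,"ty":0,"tz":0,"twist":0,"jaw":25},{"tx":-25,"ty":0,"tz":0,"twist":0,"jaw":25},{"tx":-15,"ty":0,"tz":0,"twist":0,"jaw":25},{"tx":-3,"ty":0,"tz":0,"twist":0,"jaw":25},{"tx":0,"ty":0,"tz":0,"twist":0,"jaw":25}]'>/dev/null; python3 -c "from h import *; go(500,142.3,210,88.6)"
```

```text
t 38.4 tcp [ 450.6 -419.4   88.7] head 63.99 down [-0.061  0.03  -0.998] gap 85.5 F [-0.4  1.4  0.1] q6 -1.97
tool d [-4.2  0.1 -1. ]
twist -0.0
t: 38.95
tcp_pos: [451.2, -419.7, 89.8]
ee_rot: [[-0.06, 0.438, 0.897], [0.03, 0.899, -0.437], [-0.998, 0.0, -0.067]]
ft_force: [0.3, 0.5, -2.2]
finger_gap: 39.1
t 39.6 tcp [ 456.  -420.9  205.9] head 63.99 down [-0.066  0.036 -0.997] gap 39.4 F [-0.1 -0.  -3.2] q6 -1.97
tool d [  13.5  525.4 -207.1]
twist -0.43
```

```bash
python3 -m handwheel '[{"tx":0,"ty":0,"tz":0,"twist":-0.108,"jaw":25},{"tx":0,"ty":0,"tz":0,"twist":-0.108,"jaw":25},{"tx":0,"ty":0,"tz":0,"twist":-0.108,"jaw":25},{"tx":0,"ty":0,"tz":0,"twist":-0.106,"jaw":25},{"tx":0,"ty":0,"tz":0,"twist":0,"jaw":25},{"tx":0,"ty":10,"tz":2,"twist":0,"jaw":25},{"tx":0,"ty":20,"tz":4,"twist":0,"jaw":25},{"tx":0,"ty":28,"tz":4,"twist":0,"jaw":25},{"tx":0,"ty":28,"tz":4,"twist":0,"jaw":25},{"tx":0,"ty":28,"tz":4,"twist":0,"jaw":25}]'|sed -n 2,3p; python3 -m handwheel '[{"tx":-1,"ty":28,"tz":4,"twist":0,"jaw":25},{"tx":-1,"ty":28,"tz":4,"twist":0,"jaw":25},{"tx":-1,"ty":28,"tz":4,"twist":0,"jaw":25},{"tx":-1,"ty":28,"tz":4,"twist":0,"jaw":25},{"tx":-1,"ty":28,"tz":4,"twist":0,"jaw":25},{"tx":-1,"ty":28,"tz":4,"twist":0,"jaw":25},{"tx":-1,"ty":28,"tz":4,"twist":0,"jaw":25},{"tx":-1,"ty":28,"tz":4,"twist":0,"jaw":25},{"tx":-1,"ty":28,"tz":2,"twist":0,"jaw":25},{"tx":-1,"ty":20,"tz":0,"twist":0,"jaw":25}]'|sed -n 2,3p; python3 -c "from h import *; go(500,142.3,210,88.6)"
```

```text
tcp_pos: [470.6, -302.7, 197.2]
ee_rot: [[-0.076, 0.032, 0.997], [0.047, 0.998, -0.028], [-0.996, 0.045, -0.078]]
tcp_pos: [512.7, -9.4, 210.3]
ee_rot: [[-0.087, 0.068, 0.994], [0.055, 0.996, -0.063], [-0.995, 0.05, -0.09]]
t 41.3 tcp [512.7  -9.4 210.3] head 86.12 down [-0.087  0.055 -0.995] gap 38.9 F [ 0.5  0.6 -3.3] q6 -1.71
tool d [  9.8 150.3 -22.1]
twist -0.043
```

```bash
python3 -m handwheel '[{"tx":0,"ty":15,"tz":-2,"twist":-0.02,"jaw":25},{"tx":0,"ty":25,"tz":-3,"twist":-0.02,"jaw":25},{"tx":0,"ty":25,"tz":-3,"twist":0,"jaw":25},{"tx":0,"ty":25,"tz":-3,"twist":0,"jaw":25},{"tx":0,"ty":25,"tz":-3,"twist":0,"jaw":25},{"tx":0,"ty":15,"tz":-2,"twist":0,"jaw":25},{"tx":0,"ty":8,"tz":0,"twist":0,"jaw":25},{"tx":0,"ty":2,"tz":0,"twist":0,"jaw":25},{"tx":0,"ty":0,"tz":0,"twist":0,"jaw":25}]'>/dev/null; python3 -c "from h import *; go(504,140,105,88.6)"
```

```text
t 42.0 tcp [494.2 147.1 214.2] head 87.36 down [-0.096  0.057 -0.994] gap 39.2 F [-0.6 -0.6 -3. ] q6 -1.45
tool d [107.1 -12.4  20.8]
twist -0.022
```

```bash
python3 -m handwheel '[{"tx":5,"ty":-5,"tz":8,"twist":-0.02,"jaw":25},{"tx":12,"ty":-5,"tz":9,"twist":0,"jaw":25},{"tx":18,"ty":-2,"tz":4,"twist":0,"jaw":25},{"tx":18,"ty":0,"tz":0,"twist":0,"jaw":25},{"tx":18,"ty":0,"tz":0,"twist":0,"jaw":25},{"tx":18,"ty":0,"tz":0,"twist":0,"jaw":25},{"tx":10,"ty":0,"tz":0,"twist":0,"jaw":25},{"tx":4,"ty":0,"tz":0,"twist":0,"jaw":25},{"tx":0,"ty":0,"tz":0,"twist":0,"jaw":25}]'>/dev/null; python3 -c "from h import *; go(504,140,80,88.6)"
```

```text
t 42.8 tcp [507.  131.1 104.4] head 87.6 down [-0.094  0.053 -0.994] gap 38.9 F [-0.2 -0.2 -3.2] q6 -1.49
tool d [25.1  7.6 -0.9]
twist -0.017
```

```bash
python3 -m handwheel '[{"tx":4,"ty":4,"tz":0,"twist":-0.017,"jaw":25},{"tx":8,"ty":4,"tz":0,"twist":0,"jaw":25},{"tx":8,"ty":1,"tz":0,"twist":0,"jaw":25},{"tx":8,"ty":0,"tz":0,"twist":0,"jaw":25},{"tx":8,"ty":0,"tz":0,"twist":0,"jaw":25},{"tx":6,"ty":0,"tz":0,"twist":0,"jaw":25},{"tx":3,"ty":0,"tz":0,"twist":0,"jaw":25},{"tx":0,"ty":0,"tz":0,"twist":0,"jaw":25}]'>/dev/null; python3 -c "from h import *; go(504,140,52,88.6)"
```

```text
t 43.5 tcp [505.6 143.6  59.1] head 88.66 down [-0.088  0.054 -0.995] gap 39.5 F [-0.6  0.5 -2.3] q6 -1.49
tool d [ 7.  -4.  -0.9]
twist 0.001
```

```bash
python3 -m handwheel '[{"tx":2,"ty":-3,"tz":0,"twist":0,"jaw":25},{"tx":3,"ty":-2,"tz":0,"twist":0,"jaw":25},{"tx":2,"ty":0,"tz":0,"twist":0,"jaw":25},{"tx":0,"ty":0,"tz":0,"twist":0,"jaw":25}]';python3 -m handwheel '[{"tx":0,"ty":0,"tz":0,"twist":0,"jaw":58},{"tx":0,"ty":0,"tz":0,"twist":0,"jaw":58},{"tx":0,"ty":0,"tz":0,"twist":0,"jaw":58},{"tx":0,"ty":0,"tz":0,"twist":0,"jaw":58},{"tx":-5,"ty":0,"tz":0,"twist":0,"jaw":58},{"tx":-12,"ty":0,"tz":0,"twist":0,"jaw":58},{"tx":-20,"ty":0,"tz":0,"twist":0,"jaw":58},{"tx":-25,"ty":0,"tz":0,"twist":0,"jaw":58},{"tx":-25,"ty":0,"tz":0,"twist":0,"jaw":58}]'
```

```text
t: 43.78
tcp_pos: [505.4, 138.4, 51.6]
ee_rot: [[-0.087, 0.023, 0.996], [0.054, 0.998, -0.019], [-0.995, 0.052, -0.088]]
ft_force: [0.7, 0.4, -2.3]
finger_gap: 39.2
t: 44.53
tcp_pos: [510.7, 133.3, 140.7]
ee_rot: [[-0.094, 0.024, 0.995], [0.053, 0.998, -0.019], [-0.994, 0.051, -0.095]]
ft_force: [0.6, -0.1, 0.2]
finger_gap: 50.0
```

```bash
python3 -m handwheel '[{"tx":-25,"ty":0,"tz":0,"twist":0,"jaw":100},{"tx":-25,"ty":-10,"tz":-3,"twist":0,"jaw":100},{"tx":-10,"ty":-25,"tz":-5,"twist":0,"jaw":100},{"tx":-2,"ty":-36,"tz":-7,"twist":0,"jaw":100},{"tx":-2,"ty":-36,"tz":-7,"twist":0,"jaw":100},{"tx":-2,"ty":-36,"tz":-7,"twist":0,"jaw":100},{"tx":-2,"ty":-36,"tz":-7,"twist":0,"jaw":100},{"tx":-2,"ty":-36,"tz":-7,"twist":0,"jaw":100},{"tx":-2,"ty":-36,"tz":-7,"twist":0,"jaw":100},{"tx":0,"ty":-20,"tz":-4,"twist":0,"jaw":100}]' >/dev/null;python3 -m handwheel '[{"tx":0,"ty":0,"tz":0,"twist":0.12,"jaw":100},{"tx":0,"ty":0,"tz":0,"twist":0.12,"jaw":100},{"tx":0,"ty":0,"tz":0,"twist":0.12,"jaw":100},{"tx":0,"ty":0,"tz":0,"twist":0.12,"jaw":100},{"tx":0,"ty":0,"tz":0,"twist":0.12,"jaw":100},{"tx":0,"ty":0,"tz":0,"twist":0.12,"jaw":100},{"tx":0,"ty":0,"tz":0,"twist":0.12,"jaw":100},{"tx":0,"ty":0,"tz":0,"twist":0.12,"jaw":100},{"tx":0,"ty":0,"tz":0,"twist":0.12,"jaw":100},{"tx":0,"ty":0,"tz":0,"twist":0.12,"jaw":100}]' >/dev/null;  python3 - <<'E'
from meas import *
go(404.5,-322.7,140,19.2)
im=viewer.snapshot("top")
for f in feet(im):print("foot",f)
print([(round(d['conf'],2),np.round(d['location']).tolist()) for d in spotter.find_in('top','foot_1')])
viewer.snapshot("scene"); print([(round(d['conf'],2),np.round(d['location']).tolist()) for d in spotter.find_in('scene','foot_1')])
a=warp(im,"top",440,630,20,200,79,2); b=warp(im,"top",330,560,-460,-220,119,2)
h=max(a.shape[0],b.shape[0]); pad=lambda q:cv2.copyMakeBorder(q,0,h-q.shape[0],0,8,cv2.BORDER_CONSTANT)
cv2.imwrite("pics/b8.png",np.hstack([pad(a),pad(b)]))
E
```

```text
t 46.2 tcp [ 462.8 -156.7  244.7] head 17.94 down [-0.049  0.04  -0.998] gap 85.0 F [-0.4  0.  -0.6] q6 -0.81
tool d [ 100.8 -102.9  145.5]
twist -0.022
foot (456.6, -209.2, 37.4, 26.2, 61.3, 614)
foot (413.0, -224.8, 21.3, 22.3, 0.0, 424)
[(0.95, [565.0, 139.0, 72.0]), (0.92, [496.0, 135.0, 81.0]), (0.73, [204.0, -359.0, 76.0]), (0.57, [564.0, 74.0, 75.0]), (0.41, [744.0, 195.0, 129.0])]
[(0.96, [508.0, 127.0, 52.0]), (0.79, [580.0, 129.0, 69.0]), (0.62, [414.0, -325.0, 98.0]), (0.56, [576.0, 58.0, 64.0])]
```

View pics/b8.png

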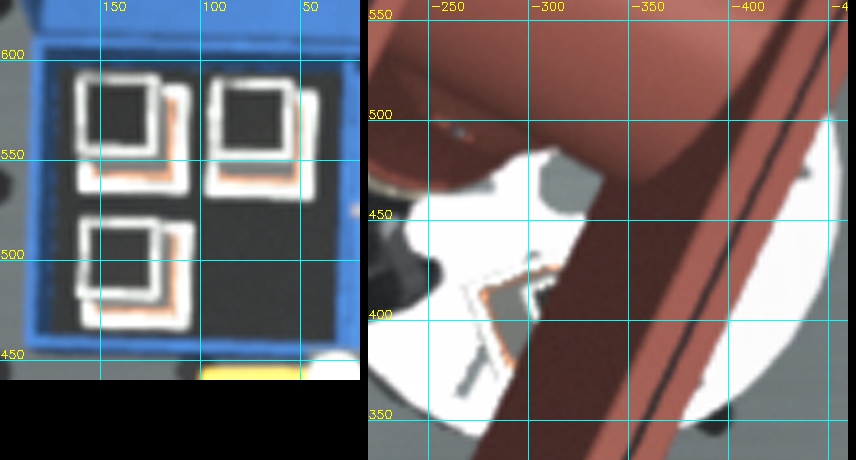

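Three feet stand in the bay, the third at (501,141). Foot D on the turntable hasn't moved (scene view (414,-325)). Going to it.

```bash
python3 -m handwheel '[{"tx":0,"ty":-8,"tz":12,"twist":-0.022,"jaw":100},{"tx":3,"ty":-18,"tz":25,"twist":0,"jaw":100},{"tx":5,"ty":-18,"tz":25,"twist":0,"jaw":100},{"tx":5,"ty":-18,"tz":25,"twist":0,"jaw":100},{"tx":5,"ty":-18,"tz":25,"twist":0,"jaw":100},{"tx":5,"ty":-14,"tz":20,"twist":0,"jaw":100},{"tx":5,"ty":-7,"tz":10,"twist":0,"jaw":100},{"tx":3,"ty":-2,"tz":3,"twist":0,"jaw":100},{"tx":0,"ty":0,"tz":0,"twist":0,"jaw":100}]' >/dev/null;  python3 -c "from h import *; go(404.5,-322.7,140,19.2)"
```

```text
t 47.1 tcp [ 413.8 -333.6  210.5] head 21.99 down [-0.046  0.038 -0.998] gap 85.3 F [-0.9  1.  -1.1] q6 -1.2
tool d [71.2 -2.5 -9.8]
twist 0.049
```

```bash
python3 -m handwheel '[{"tx":6,"ty":-1,"tz":-5,"twist":0.025,"jaw":100},{"tx":12,"ty":-1,"tz":-4,"twist":0.024,"jaw":100},{"tx":15,"ty":0,"tz":0,"twist":0,"jaw":100},{"tx":15,"ty":0,"tz":0,"twist":0,"jaw":100},{"tx":12,"ty":0,"tz":0,"twist":0,"jaw":100},{"tx":8,"ty":0,"tz":0,"twist":0,"jaw":100},{"tx":3,"ty":0,"tz":0,"twist":0,"jaw":100},{"tx":0,"ty":0,"tz":0,"twist":0,"jaw":100}]'>/dev/null; python3 -c "from h import *; go(404.5,-322.7,92,19.2)"
```

```text
t 47.8 tcp [ 406.1 -313.2  135.1] head 19.31 down [-0.046  0.04  -0.998] gap 85.4 F [ 0.  -0.3 -0.2] q6 -1.14
tool d [42.7 -3.4 10.7]
twist 0.002
```

```bash
python3 -m handwheel '[{"tx":3,"ty":-2,"tz":5,"twist":0,"jaw":100},{"tx":6,"ty":-1,"tz":5,"twist":0,"jaw":100},{"tx":10,"ty":0,"tz":0,"twist":0,"jaw":100},{"tx":10,"ty":0,"tz":0,"twist":0,"jaw":100},{"tx":8,"ty":0,"tz":0,"twist":0,"jaw":100},{"tx":3,"ty":0,"tz":0,"twist":0,"jaw":100},{"tx":0,"ty":0,"tz":0,"twist":0,"jaw":100}]'>/dev/null; python3 -c "from h import *; go(404.5,-322.7,92,19.2)"; python3 -m handwheel '[{"tx":0,"ty":0,"tz":0,"twist":0,"jaw":25},{"tx":0,"ty":0,"tz":0,"twist":0,"jaw":25},{"tx":0,"ty":0,"tz":0,"twist":0,"jaw":25},{"tx":0,"ty":0,"tz":0,"twist":0,"jaw":25},{"tx":0,"ty":0,"tz":0,"twist":0,"jaw":25},{"tx":0,"ty":0,"tz":0,"twist":0,"jaw":25},{"tx":0,"ty":0,"tz":0,"twist":0,"jaw":25}]'; python3 -m handwheel '[{"tx":-6,"ty":0,"tz":0,"twist":0,"jaw":25},{"tx":-15,"ty":0,"tz":0,"twist":0,"jaw":25},{"tx":-25,"ty":0,"tz":0,"twist":0,"jaw":25},{"tx":-25,"ty":0,"tz":0,"twist":0,"jaw":25},{"tx":-25,"ty":0,"tz":0,"twist":0,"jaw":25},{"tx":-15,"ty":0,"tz":0,"twist":0,"jaw":25},{"tx":-3,"ty":0,"tz":0,"twist":0,"jaw":25},{"tx":0,"ty":0,"tz":0,"twist":0,"jaw":25}]'>/dev/null; python3 -c "from h import *; go(500,72,210,88.6)"
```

```text
t 48.4 tcp [ 405.9 -323.5   92.2] head 19.31 down [-0.043  0.038 -0.998] gap 85.3 F [-0.2  0.3  0.3] q6 -1.15
tool d [ 0.3 -1.  -1.2]
twist 0.002
t: 48.98
tcp_pos: [405.9, -323.5, 92.4]
ee_rot: [[-0.043, 0.943, 0.329], [0.038, 0.331, -0.943], [-0.998, -0.028, -0.05]]
ft_force: [0.4, -0.3, -1.7]
finger_gap: 39.3
t 49.6 tcp [ 408.1 -324.8  208.3] head 19.34 down [-0.051  0.046 -0.998] gap 38.5 F [-0.4  0.4 -3.9] q6 -1.15
tool d [  11.7  217.9 -344. ]
twist -1.209
```

```bash
python3 -m handwheel '[{"tx":0,"ty":0,"tz":0,"twist":-0.121,"jaw":25},{"tx":0,"ty":0,"tz":0,"twist":-0.121,"jaw":25},{"tx":0,"ty":0,"tz":0,"twist":-0.121,"jaw":25},{"tx":0,"ty":0,"tz":0,"twist":-0.121,"jaw":25},{"tx":0,"ty":0,"tz":0,"twist":-0.121,"jaw":25},{"tx":0,"ty":0,"tz":0,"twist":-0.121,"jaw":25},{"tx":0,"ty":0,"tz":0,"twist":-0.121,"jaw":25},{"tx":0,"ty":0,"tz":0,"twist":-0.121,"jaw":25},{"tx":0,"ty":0,"tz":0,"twist":-0.121,"jaw":25},{"tx":0,"ty":0,"tz":0,"twist":-0.12,"jaw":25}]' >/dev/null; python3 -m handwheel '[{"tx":0,"ty":0,"tz":0,"twist":0,"jaw":25},{"tx":0,"ty":10,"tz":3,"twist":0,"jaw":25},{"tx":0,"ty":20,"tz":6,"twist":0,"jaw":25},{"tx":0,"ty":28,"tz":7,"twist":0,"jaw":25},{"tx":-1,"ty":28,"tz":7,"twist":0,"jaw":25},{"tx":-1,"ty":28,"tz":7,"twist":0,"jaw":25},{"tx":-1,"ty":28,"tz":7,"twist":0,"jaw":25},{"tx":-1,"ty":28,"tz":7,"twist":0,"jaw":25},{"tx":-1,"ty":28,"tz":7,"twist":0,"jaw":25},{"tx":-1,"ty":28,"tz":7,"twist":0,"jaw":25}]' >/dev/null;python3 -c "from h import *; go(502,72,210,88.6)"
```

```text
t 51.3 tcp [457.  -80.4 199.8] head 88.21 down [-0.078  0.073 -0.994] gap 39.7 F [ 0.8 -0.5 -2.9] q6 -1.92
tool d [ -2.6 154.   40.2]
twist -0.007
```

```bash
python3 -m handwheel '[{"tx":0,"ty":15,"tz":4,"twist":0,"jaw":25},{"tx":0,"ty":25,"tz":7,"twist":0,"jaw":25},{"tx":0,"ty":25,"tz":8,"twist":0,"jaw":25},{"tx":0,"ty":25,"tz":8,"twist":0,"jaw":25},{"tx":0,"ty":25,"tz":8,"twist":0,"jaw":25},{"tx":0,"ty":15,"tz":5,"twist":0,"jaw":25},{"tx":0,"ty":8,"tz":0,"twist":0,"jaw":25},{"tx":0,"ty":2,"tz":0,"twist":0,"jaw":25},{"tx":0,"ty":0,"tz":0,"twist":0,"jaw":25}]'>/dev/null; python3 -c "from h import *; go(502,69,105,88.6)"
```

```text
t 52.1 tcp [498.2  77.3 202.2] head 86.85 down [-0.086  0.076 -0.993] gap 39.0 F [-0.3 -0.4 -3.6] q6 -1.58
tool d [ 95.6 -15.   12.9]
twist -0.031
```

```bash
python3 -m handwheel '[{"tx":5,"ty":-6,"tz":5,"twist":-0.03,"jaw":25},{"tx":12,"ty":-6,"tz":5,"twist":0,"jaw":25},{"tx":16,"ty":-2,"tz":2,"twist":0,"jaw":25},{"tx":16,"ty":0,"tz":0,"twist":0,"jaw":25},{"tx":16,"ty":0,"tz":0,"twist":0,"jaw":25},{"tx":15,"ty":0,"tz":0,"twist":0,"jaw":25},{"tx":10,"ty":0,"tz":0,"twist":0,"jaw":25},{"tx":4,"ty":0,"tz":0,"twist":0,"jaw":25},{"tx":0,"ty":0,"tz":0,"twist":0,"jaw":25}]'>/dev/null; python3 -c "from h import *; go(502,69,80,88.6)"
```

```text
t 52.8 tcp [498.5  60.7  97.9] head 87.37 down [-0.089  0.073 -0.993] gap 39.0 F [-0.1 -0.3 -4. ] q6 -1.64
tool d [18.1  7.2  4.8]
twist -0.021
```

```bash
python3 -m handwheel '[{"tx":2,"ty":4,"tz":3,"twist":-0.02,"jaw":25},{"tx":6,"ty":3,"tz":2,"twist":0,"jaw":25},{"tx":8,"ty":0,"tz":0,"twist":0,"jaw":25},{"tx":8,"ty":0,"tz":0,"twist":0,"jaw":25},{"tx":8,"ty":0,"tz":0,"twist":0,"jaw":25},{"tx":6,"ty":0,"tz":0,"twist":0,"jaw":25},{"tx":2,"ty":0,"tz":0,"twist":0,"jaw":25},{"tx":0,"ty":0,"tz":0,"twist":0,"jaw":25}]'>/dev/null; python3 -c "from h import *; go(502,69,53.5,88.6)"
```

```text
t 53.5 tcp [502.9  70.9  56.4] head 88.57 down [-0.085  0.073 -0.994] gap 39.2 F [-0.2 -0.  -3.4] q6 -1.65
tool d [ 2.9 -2.2 -0.6]
twist -0.0
```

```bash
python3 -m handwheel '[{"tx":3,"ty":-2,"tz":0,"twist":0,"jaw":25},{"tx":1,"ty":0,"tz":0,"twist":0,"jaw":25},{"tx":0,"ty":0,"tz":0,"twist":0,"jaw":58},{"tx":0,"ty":0,"tz":0,"twist":0,"jaw":58},{"tx":0,"ty":0,"tz":0,"twist":0,"jaw":58},{"tx":0,"ty":0,"tz":0,"twist":0,"jaw":58},{"tx":-5,"ty":0,"tz":0,"twist":0,"jaw":58},{"tx":-12,"ty":0,"tz":0,"twist":0,"jaw":58},{"tx":-20,"ty":0,"tz":0,"twist":0,"jaw":58},{"tx":-25,"ty":0,"tz":0,"twist":0,"jaw":58}]';python3 -m handwheel '[{"tx":-25,"ty":0,"tz":0,"twist":0,"jaw":50},{"tx":-25,"ty":-10,"tz":0,"twist":0,"jaw":0},{"tx":-10,"ty":-25,"tz":0,"twist":0,"jaw":0},{"tx":0,"ty":-36,"tz":0,"twist":0,"jaw":0},{"tx":0,"ty":-36,"tz":0,"twist":0,"jaw":0},{"tx":0,"ty":-36,"tz":0,"twist":0,"jaw":0},{"tx":0,"ty":-36,"tz":0,"twist":0,"jaw":0},{"tx":0,"ty":-36,"tz":0,"twist":0,"jaw":0},{"tx":0,"ty":-20,"tz":0,"twist":0,"jaw":0},{"tx":0,"ty":0,"tz":0,"twist":0,"jaw":0}]'>/dev/null; python3 - <<'E'
from meas import *
s=st()
im=viewer.snapshot("top")
print([(round(d['conf'],2),np.round(d['location']).tolist()) for d in spotter.find_in('top','foot_1')])
print([(round(d['conf'],2),np.round(d['location']).tolist()) for d in spotter.find_in('top','lid')])
im2=viewer.snapshot("scene"); u,v=proj('scene',[[560,20,80]])[0].astype(int)
a=warp(im,"top",420,690,-150,210,79,1.25); b=cv2.resize(im2[v-90:v+90,u-90:u+90,::-1],(400,400),interpolation=cv2.INTER_CUBIC)
a=cv2.copyMakeBorder(a,0,max(0,400-a.shape[0]),0,8,cv2.BORDER_CONSTANT)[:400]
cv2.imwrite("pics/l9.png",np.hstack([a,b][:2])[:, :800] if a.shape[1]+400<=800 else cv2.resize(np.hstack([a,b]),(800,400)))
# lid top-edge corners for candidate angles
c=np.array([534.2,28.4]); th=-0.0245
def W(x,y,z): return [c[0]+x*np.cos(th)-y*np.sin(th), c[1]+x*np.sin(th)+y*np.cos(th), z]
for a_ in (1.7,1.8,1.9,2.0):
    # local lid coords: r from hinge toward free edge, h up from rim
    P=[]
    for rr,h,y in ((160,0,162),(160,38,162),(160,0,-162),(160,38,-162)):
        P.append(W(80-rr*np.cos(a_)+h*np.sin(a_),y,51+rr*np.sin(a_)+h*np.cos(a_)))
    print(a_,np.round(proj("top",P)).tolist(),np.round(proj("scene",P)).tolist())
print(u,v)
E
```

```text
t: 54.32
tcp_pos: [506.6, 65.5, 117.1]
ee_rot: [[-0.089, 0.025, 0.996], [0.076, 0.997, -0.018], [-0.993, 0.074, -0.091]]
ft_force: [0.4, 0.3, -0.5]
finger_gap: 49.5
t 55.1 tcp [ 514.8 -187.9  185.7] head 88.95 down [-0.06   0.063 -0.996] gap -0.0 F [-0.9  0.5 -0.4] q6 -2.07
[(0.94, [492.0, 72.0, 77.0]), (0.81, [563.0, 70.0, 74.0]), (0.81, [208.0, -352.0, 66.0]), (0.6, [560.0, 137.0, 73.0]), (0.59, [486.0, 154.0, 78.0])]
[(0.8, [657.0, 30.0, 114.0]), (0.67, [491.0, -59.0, 53.0])]
1.7 [[204.0, 138.0], [205.0, 122.0], [349.0, 142.0], [349.0, 126.0]] [[369.0, 175.0], [380.0, 185.0], [280.0, 254.0], [291.0, 265.0]]
1.8 [[204.0, 131.0], [206.0, 117.0], [349.0, 136.0], [349.0, 121.0]] [[373.0, 179.0], [384.0, 190.0], [284.0, 259.0], [295.0, 271.0]]
1.9 [[205.0, 125.0], [207.0, 112.0], [349.0, 130.0], [348.0, 116.0]] [[377.0, 184.0], [387.0, 195.0], [289.0, 264.0], [299.0, 276.0]]
2.0 [[206.0, 120.0], [208.0, 108.0], [349.0, 124.0], [348.0, 112.0]] [[381.0, 188.0], [390.0, 200.0], [293.0, 269.0], [303.0, 281.0]]
300 219
```

View pics/l9.png

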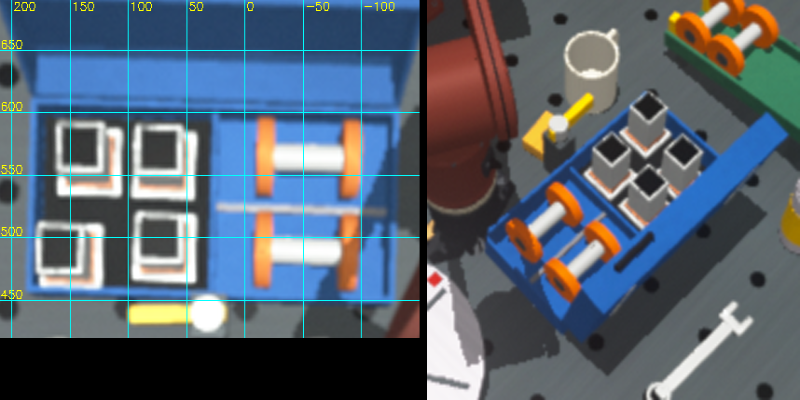

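Four feet are inside. Foot C has shifted to about (490,158), against the left wall but still standing within the bay; everything else is as placed. The lid angle fits about 1.75. Next I'll go behind the lid with the fingers shut.

```bash
python3 -m handwheel '[{"tx":-20,"ty":0,"tz":0,"twist":0,"jaw":0},{"tx":-25,"ty":0,"tz":0,"twist":0,"jaw":0},{"tx":-25,"ty":0,"tz":0,"twist":0,"jaw":0},{"tx":-10,"ty":10,"tz":15,"twist":0,"jaw":0},{"tx":0,"ty":22,"tz":25,"twist":0,"jaw":0},{"tx":0,"ty":22,"tz":25,"twist":0,"jaw":0},{"tx":0,"ty":22,"tz":25,"twist":0,"jaw":0},{"tx":0,"ty":22,"tz":25,"twist":0,"jaw":0},{"tx":0,"ty":22,"tz":25,"twist":0,"jaw":0},{"tx":0,"ty":22,"tz":25,"twist":0,"jaw":0}]' >/dev/null;python3 -c "from h import *; go(725,28,255,88.6)"
```

```text
t 56.2 tcp [687.7 -26.5 271.2] head 89.89 down [-0.063  0.067 -0.996] gap -0.1 F [0.6 0.1 0.5] q6 -1.75
tool d [17.4 53.4 38.4]
twist 0.023
```

```bash
python3 -m handwheel '[{"tx":0,"ty":18,"tz":15,"twist":0.02,"jaw":0},{"tx":0,"ty":18,"tz":15,"twist":0,"jaw":0},{"tx":0,"ty":10,"tz":9,"twist":0,"jaw":0},{"tx":0,"ty":3,"tz":2,"twist":0,"jaw":0},{"tx":0,"ty":0,"tz":0,"twist":0,"jaw":0}]' >/dev/null;python3 -c "from h import *; go(722,28,175,88.6)"
```

```text
t 56.6 tcp [731.6  43.  270.7] head 89.8 down [-0.066  0.069 -0.995] gap -0.2 F [ 0.8 -0.9  0.5] q6 -1.65
tool d [ 94.9 -21.6  -3.2]
twist 0.021
```

```bash
python3 -m handwheel '[{"tx":8,"ty":-8,"tz":0,"twist":0.02,"jaw":0},{"tx":15,"ty":-8,"tz":0,"twist":0,"jaw":0},{"tx":18,"ty":-3,"tz":0,"twist":0,"jaw":0},{"tx":18,"ty":0,"tz":0,"twist":0,"jaw":0},{"tx":15,"ty":0,"tz":0,"twist":0,"jaw":0},{"tx":10,"ty":0,"tz":0,"twist":0,"jaw":0},{"tx":4,"ty":0,"tz":0,"twist":0,"jaw":0},{"tx":0,"ty":0,"tz":0,"twist":0,"jaw":0}]' >/dev/null;python3 -c "from h import *; go(686,28,173,88.6)"
```

```text
t 57.3 tcp [719.6  23.4 177.8] head 88.14 down [-0.067  0.066 -0.996] gap -0.3 F [-0.1 -0.3 -0.5] q6 -1.65
tool d [  7.4   3.2 -33.3]
twist -0.008
```

```bash
python3 -m handwheel '[{"tx":0,"ty":1,"tz":-10,"twist":0,"jaw":0},{"tx":0,"ty":1,"tz":-12,"twist":0,"jaw":0},{"tx":0,"ty":0,"tz":-12,"twist":0,"jaw":0},{"tx":0,"ty":0,"tz":-12,"twist":0,"jaw":0},{"tx":0,"ty":0,"tz":-12,"twist":0,"jaw":0},{"tx":0,"ty":0,"tz":-12,"twist":0,"jaw":0},{"tx":0,"ty":0,"tz":-12,"twist":0,"jaw":0}]';  python3 -c "from h import *; go(586,28,178,88.6)"
```

```text
t: 57.85
tcp_pos: [645.6, 24.9, 193.8]
ee_rot: [[-0.037, 0.037, 0.999], [0.066, 0.997, -0.034], [-0.997, 0.064, -0.04]]
ft_force: [2.4, 0.3, -1.5]
finger_gap: -0.2
t 57.9 tcp [645.6  24.9 193.8] head 87.9 down [-0.037  0.066 -0.997] gap -0.2 F [ 2.4  0.3 -1.5] q6 -1.66
tool d [ 18.2  -0.1 -59. ]
twist -0.012
```

```bash
python3 -m handwheel '[{"tx":4,"ty":0,"tz":-10,"twist":0,"jaw":0},{"tx":4,"ty":0,"tz":-12,"twist":0,"jaw":0},{"tx":4,"ty":0,"tz":-12,"twist":0,"jaw":0},{"tx":4,"ty":0,"tz":-12,"twist":0,"jaw":0},{"tx":5,"ty":0,"tz":-12,"twist":0,"jaw":0},{"tx":5,"ty":0,"tz":-12,"twist":0,"jaw":0}]';  python3 -c "from h import *; go(562,28,168,88.6)"
```

```text
t: 58.35
tcp_pos: [586.4, 26.2, 188.1]
ee_rot: [[0.007, 0.038, 0.999], [0.062, 0.997, -0.039], [-0.998, 0.062, 0.004]]
ft_force: [3.4, 0.3, 0.0]
finger_gap: -0.1
t 58.4 tcp [586.4  26.2 188.1] head 87.8 down [ 0.007  0.062 -0.998] gap -0.1 F [3.4 0.3 0. ] q6 -1.68
tool d [ 20.   -0.4 -24.5]
twist -0.014
```

```bash
python3 -m handwheel '[{"tx":9,"ty":0,"tz":-11,"twist":0,"jaw":0},{"tx":10,"ty":0,"tz":-11,"twist":0,"jaw":0},{"tx":10,"ty":0,"tz":-11,"twist":0,"jaw":0},{"tx":10,"ty":0,"tz":-10,"twist":0,"jaw":0},{"tx":10,"ty":0,"tz":-8,"twist":0,"jaw":0}]';  python3 -c "from h import *; go(520,28,135,88.6)"
```

```text
t: 58.77
tcp_pos: [544.1, 28.0, 152.6]
ee_rot: [[0.038, 0.04, 0.998], [0.057, 0.997, -0.042], [-0.998, 0.059, 0.036]]
ft_force: [-0.2, -0.4, 4.0]
finger_gap: -0.1
t 58.8 tcp [544.1  28.  152.6] head 87.73 down [ 0.038  0.057 -0.998] gap -0.1 F [-0.2 -0.4  4. ] q6 -1.69
tool d [ 16.7  -2.  -24.7]
twist -0.015
```

```bash
python3 -m handwheel '[{"tx":9,"ty":0,"tz":-8,"twist":0,"jaw":0},{"tx":10,"ty":0,"tz":-8,"twist":0,"jaw":0},{"tx":10,"ty":0,"tz":-7,"twist":0,"jaw":0},{"tx":10,"ty":0,"tz":-6,"twist":0,"jaw":0},{"tx":10,"ty":0,"tz":-5,"twist":0,"jaw":0}]';  python3 -c "from h import *; go(500,28,89,88.6)"
```

```text
t: 59.18
tcp_pos: [516.1, 29.9, 109.5]
ee_rot: [[0.055, 0.041, 0.998], [0.054, 0.998, -0.044], [-0.997, 0.056, 0.053]]
ft_force: [-1.7, -1.6, 2.6]
finger_gap: -0.4
t 59.2 tcp [516.1  29.9 109.5] head 87.65 down [ 0.055  0.054 -0.997] gap -0.4 F [-1.7 -1.6  2.6] q6 -1.69
tool d [ 19.4  -3.7 -17.1]
twist -0.017
```

```bash
python3 -m handwheel '[{"tx":5,"ty":0,"tz":-3,"twist":0,"jaw":0},{"tx":5,"ty":0,"tz":-3,"twist":0,"jaw":0},{"tx":5,"ty":0,"tz":-3,"twist":0,"jaw":0},{"tx":3,"ty":0,"tz":-3,"twist":0,"jaw":0}]';  python3 -m handwheel '[{"tx":3,"ty":0,"tz":0,"twist":0,"jaw":0},{"tx":3,"ty":0,"tz":0,"twist":0,"jaw":0}]'
```

```text
t: 59.52
tcp_pos: [505.5, 31.1, 89.1]
ee_rot: [[0.059, 0.041, 0.997], [0.053, 0.998, -0.045], [-0.997, 0.056, 0.057]]
ft_force: [-2.1, -0.7, 25.2]
finger_gap: 0.2
t: 59.68
tcp_pos: [505.9, 31.1, 88.9]
ee_rot: [[0.056, 0.04, 0.998], [0.053, 0.998, -0.043], [-0.997, 0.055, 0.054]]
ft_force: [-19.3, -1.0, 36.4]
finger_gap: -0.1
```

The lid is down: the tip is at z=88.9 with a 36 N reaction. Now lifting and going to the turnbutton.

```bash
python3 -m handwheel '[{"tx":-8,"ty":0,"tz":0,"twist":0,"jaw":0},{"tx":-15,"ty":0,"tz":0,"twist":0,"jaw":0},{"tx":-20,"ty":0,"tz":0,"twist":0,"jaw":0},{"tx":-15,"ty":8,"tz":-12,"twist":0,"jaw":0},{"tx":0,"ty":12,"tz":-22,"twist":0,"jaw":0},{"tx":0,"ty":12,"tz":-22,"twist":0,"jaw":0},{"tx":0,"ty":10,"tz":-22,"twist":0,"jaw":0},{"tx":0,"ty":5,"tz":-14,"twist":0,"jaw":0},{"tx":0,"ty":2,"tz":-5,"twist":0,"jaw":0},{"tx":0,"ty":0,"tz":0,"twist":0,"jaw":0}]'>/dev/null; python3 - <<'E'
from meas import *
go(403,78,130,88.6)
im=viewer.snapshot("scene"); u,v=proj('scene',[[470,40,100]])[0].astype(int); cv2.imwrite('pics/l10.png',cv2.resize(im[v-75:v+75,u-100:u+100,::-1],None,fx=3.5,fy=3.5,interpolation=cv2.INTER_CUBIC))
for p in ([436,31,116],[436,96,116],[455,28,89]): print((proj("scene",[p])[0]-[u-100,v-75])*3.5)
E
```

```text
t 60.5 tcp [403.4  83.4 145.9] head 87.66 down [ 0.054  0.054 -0.997] gap 0.3 F [ 0.2 -0.2  0.6] q6 -1.58
tool d [15.5 -6.3 -0.9]
twist -0.016
[315.29038131 236.21281621]
[370.90169835 189.39999632]
[329.3870013  269.88260271]
```

View pics/l10.png

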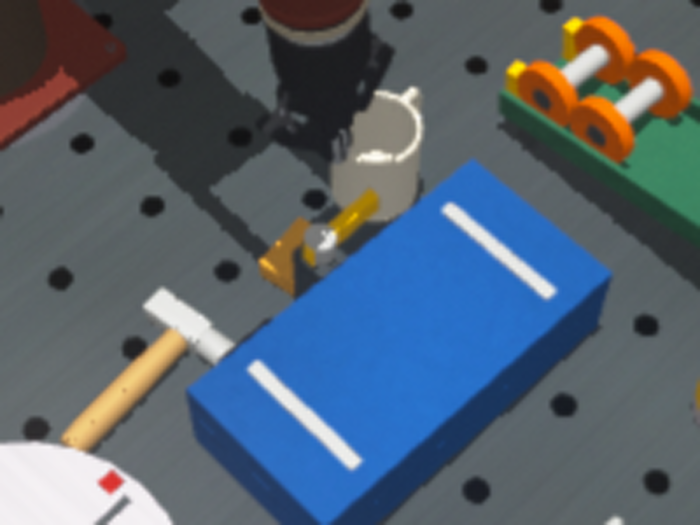

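The lid lies flat and the turnbutton bar points along +y, with its tip at (370,195). I'll descend on its robot side and push it across.

```bash
python3 -m handwheel '[{"tx":4,"ty":-5,"tz":-3,"twist":0,"jaw":0},{"tx":10,"ty":-4,"tz":-3,"twist":0,"jaw":0},{"tx":12,"ty":0,"tz":0,"twist":0,"jaw":0},{"tx":10,"ty":0,"tz":0,"twist":0,"jaw":0},{"tx":5,"ty":0,"tz":0,"twist":0,"jaw":0},{"tx":2,"ty":0,"tz":0,"twist":0,"jaw":0},{"tx":0,"ty":0,"tz":0,"twist":0,"jaw":0}]'; python3 -c "from h import *;go(425,77,101)"
```

```text
t: 61.15
tcp_pos: [402.1, 72.5, 97.3]
ee_rot: [[0.054, 0.045, 0.998], [0.053, 0.997, -0.047], [-0.997, 0.055, 0.051]]
ft_force: [0.3, -0.1, -0.1]
finger_gap: -0.1
t 61.1 tcp [402.1  72.5  97.3] head 87.44 down [ 0.054  0.053 -0.997] gap -0.1 F [ 0.3 -0.1 -0.1] q6 -1.62
tool d [-2.2  5.7 22.8]
```

```bash
python3 -m handwheel '[{"tx":-3,"ty":3,"tz":7,"twist":0,"jaw":0},{"tx":0,"ty":4,"tz":7,"twist":0,"jaw":0},{"tx":0,"ty":3,"tz":10,"twist":0,"jaw":0},{"tx":0,"ty":2,"tz":10,"twist":0,"jaw":0},{"tx":0,"ty":-1,"tz":10,"twist":0,"jaw":0},{"tx":0,"ty":-2,"tz":10,"twist":0,"jaw":0},{"tx":0,"ty":0,"tz":0,"twist":0,"jaw":0}]'; python3 -c "from h import *;go(474,67,101)"
```

```text
t: 61.73
tcp_pos: [462.1, 80.1, 105.8]
ee_rot: [[0.054, 0.045, 0.998], [0.053, 0.997, -0.048], [-0.997, 0.056, 0.051]]
ft_force: [0.1, 0.0, 0.2]
finger_gap: 0.0
t 61.7 tcp [462.1  80.1 105.8] head 87.43 down [ 0.054  0.053 -0.997] gap 0.0 F [0.1 0.  0.2] q6 -1.59
tool d [  4.7 -12.8  12.3]
```

```bash
python3 -m handwheel '[{"tx":2,"ty":-6,"tz":7,"twist":0,"jaw":0},{"tx":2,"ty":-7,"tz":6,"twist":0,"jaw":0},{"tx":0,"ty":-8,"tz":5,"twist":0,"jaw":0},{"tx":0,"ty":-8,"tz":3,"twist":0,"jaw":0},{"tx":0,"ty":-5,"tz":0,"twist":0,"jaw":0}]'; python3 -m handwheel '[{"tx":0,"ty":-3,"tz":0,"twist":0,"jaw":0},{"tx":0,"ty":-3,"tz":0,"twist":0,"jaw":0}]'
```

```text
t: 62.15
tcp_pos: [484.2, 49.0, 101.8]
ee_rot: [[0.054, 0.044, 0.998], [0.065, 0.997, -0.048], [-0.996, 0.067, 0.051]]
ft_force: [0.0, 41.0, 5.9]
finger_gap: 0.2
t: 62.32
tcp_pos: [484.2, 50.2, 102.2]
ee_rot: [[0.055, 0.047, 0.997], [0.083, 0.995, -0.052], [-0.995, 0.085, 0.05]]
ft_force: [0.2, 16.8, 1.9]
finger_gap: 0.0
```

The turnbutton is at its stop. Backing off, lifting and checking.

```bash
python3 -m handwheel '[{"tx":0,"ty":8,"tz":0,"twist":0,"jaw":0},{"tx":0,"ty":8,"tz":0,"twist":0,"jaw":0},{"tx":-15,"ty":3,"tz":0,"twist":0,"jaw":0},{"tx":-25,"ty":0,"tz":0,"twist":0,"jaw":0},{"tx":-25,"ty":0,"tz":0,"twist":0,"jaw":0},{"tx":-25,"ty":0,"tz":0,"twist":0,"jaw":0},{"tx":-15,"ty":0,"tz":0,"twist":0,"jaw":0},{"tx":0,"ty":-15,"tz":0,"twist":0,"jaw":0},{"tx":0,"ty":-30,"tz":0,"twist":0,"jaw":0},{"tx":0,"ty":-30,"tz":0,"twist":0,"jaw":0}]'>/dev/null; python3 -m handwheel '[{"tx":0,"ty":-30,"tz":0,"twist":0,"jaw":0},{"tx":0,"ty":-30,"tz":0,"twist":0,"jaw":0},{"tx":0,"ty":-30,"tz":0,"twist":0,"jaw":0},{"tx":0,"ty":-30,"tz":0,"twist":0,"jaw":0},{"tx":0,"ty":-30,"tz":0,"twist":0,"jaw":0},{"tx":0,"ty":-30,"tz":0,"twist":0,"jaw":0},{"tx":0,"ty":-20,"tz":0,"twist":0,"jaw":0},{"tx":0,"ty":0,"tz":0,"twist":0,"jaw":0},{"tx":0,"ty":0,"tz":0,"twist":0,"jaw":0}]' | sed -n '2p;4p';  python3 - <<'E'
from meas import *
im=viewer.snapshot("top")
for f in shafts(im):print("rack",f)
for l in ["wrench","hammer","mug","spray","magnet","gauge_block"]:
    print(l,[(round(d["conf"],2),np.round(d["location"]).tolist()) for d in spotter.find_in("top",l)][:2])
im2=viewer.snapshot("scene"); u,v=proj('scene',[[470,40,100]])[0].astype(int)
a=cv2.resize(warp(im,"top",340,640,-150,210,100,1.1),(396,330)); b=cv2.resize(im2[v-75:v+75,u-90:u+90,::-1],(396,330),interpolation=cv2.INTER_CUBIC)
cv2.imwrite("pics/f11.png",np.hstack([a,b]))
E
```

```text
tcp_pos: [465.3, -236.6, 194.9]
ft_force: [-1.0, -0.1, 0.1]
rack (518.3, 350.5, 56.5, 24.1, 88.4, 1301)
rack (453.6, 350.1, 55.9, 24.0, 87.4, 1275)
wrench [(0.68, [753.0, -19.0, 9.0]), (0.58, [594.0, 341.0, 58.0])]
hammer [(0.79, [377.0, -108.0, 24.0])]
mug [(0.62, [378.0, 168.0, 11.0])]
spray [(0.64, [736.0, 196.0, 120.0])]
magnet [(0.78, [761.0, -190.0, 18.0]), (0.56, [389.0, 53.0, 26.0])]
gauge_block [(0.71, [526.0, 27.0, 89.0]), (0.68, [389.0, 52.0, 25.0])]
```

View pics/f11.png

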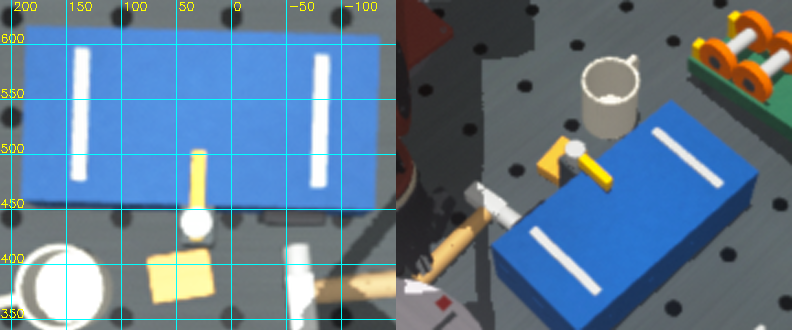

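The lid is shut flat and the turnbutton (198,180 to 196,225 in the left panel) points along the case's +x. The rack and bystanders haven't moved, and the arm is clear. Handing in.

```bash
python3 -c "
from h import *
print(order.job_done()); st()"
```

```text
the job is handed in; nothing more can be done
None
the job is handed in; nothing more can be done
```

The kit is packed and handed in at about 64 s of the 210 s; no verdict was reported. I put rollers 1 and 2 in their two berths one after the other, and stood all four feet in the matted bay. Then I shut the lid and turned the yellow turnbutton to its stop.

**Last checks in the pictures:**
- **Lid and turnbutton:** the lid lies flat, and the bar points along the case's +x.
- **Rack:** roller 3 is at the stop, at the same spot roller 1 was, to within about 0.5 mm. Roller 4 is right behind it.
- **Bystanders:** all were found again within about 10 mm of where they started. The blue look-alike foot was left alone.
- **Arm:** it was clear of everything, with wrist force readings of about 1 N or less.

**What did not go exactly as planned:**
- **Moved foot:** the third foot I placed was found about 2 cm from where I had put it, against the left wall. The run's announced knock or my gripper may have caused it. It was still upright and inside the bay, so I left it.
- **Tool tilt:** the tool drifted up to about 6° off vertical while carrying the feet. I allowed for that when placing them.
- **Force peaks:** the fingertips read about 41 N sideways (19 N one step later) at the turnbutton's stop, and up to 36 N down (19 N sideways) on the lid. Both are below the 120 N wrist limit. The 40 N limit is for the arm and gripper body, and I took these to be finger contacts.

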